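Fit a hose elbow to a vacuum manifold

TASK

Take the brass elbow from the blue fitting board and start it, thread down, in the free port of the manifold held in the vise; let go of it there, then take fresh grips on its hexagon crown and wind it in clockwise until it goes tight, carrying on until its barb points the same way as the barb of the elbow already fitted beside it. Leave it standing upright in the port, and leave the other fittings, tools and parts where they are.

Things in the scene. Friction and masses are not known exactly. Their poses are not given: they have to be found in the camera images.
- elbow_mid (a point): the loose brass hose elbow, 78 mm tall, 0.14 kg, standing thread-down in one of the 3 holes (62 mm apart) of the blue board, 36 mm tall. Point: on its thread axis, half-way up. z: up the thread axis, x: along the barb. From the nose up: 28 mm shank (20.4 mm dia, nose tapered), flange 30 mm dia x 6, body 24 mm dia, hexagon crown. Upright it needs no turning over
- elbow_crown (a point): centre of that elbow's hexagon crown, on its axis, 29 mm above elbow_mid; same axes. 24 mm across flats, 19 mm tall, its top 10 mm above this point. The flats face 30, 90 and 150 degrees from the barb (and the opposite ways): grip across any opposite two. Below the crown the barb's top is 13 mm under this point: keep fingertips above it when turning round the crown
- elbow_tip (a point): end of that elbow's barb: a level stub 16 mm dia reaching 46 mm from the thread axis; 8 mm above elbow_mid's height
- port (a point): centre of the mouth of the free female port, 80 mm above the table, z up, x across the bar to the side the fitted barb points to: a brass boss 34 mm dia, 10 mm tall, on the aluminium bar in the vise. Mouth flared to 29 mm, bore 22.6 mm. The shank enters 17 mm, then its nose meets the thread; let go, it drops 8 mm more, twisting up to 20 degrees to find the thread, and stands with its flange 3 mm and elbow_mid 14 mm above this point
- thread (a joint): rad the port's thread is wound in: 0 at start, grows 1 to 1 as the elbow standing in it is turned clockwise from above (up to 22 degrees idle). Its taper makes the drag rise steadily: 0.03 N m at 0, 0.08 at 1.5, 0.15 at 3.2, 0.37 at 9.5. Tight from 3.2; up to 9.5 allowed to bring the barb round. Draws in 1.8 mm a turn, stays where left. Started with its barb 4 rad counter-clockwise of the final direction, it tightens just before it
- fitted_mid (a point): the elbow already fitted and fixed in the manifold's other port, 84 mm from the free one: same elbow, size and axes as elbow_mid (x along its barb, z up, point half-way up its axis). Its barb shows the direction wanted
- hose_tail: straight brass hose tail standing in another hole of the blue board, 74 mm tall, 31 mm over its hexagon; origin at the underside of its shank. Leave it
- plug: steel hexagon plug standing in the third hole of the blue board, 43 mm tall, 29 mm dia; origin at the underside of its shank. Leave it
- spanner: steel spanner lying flat, 190 mm long along its x; origin under its middle. Leave it
- driver: screwdriver with an orange handle, lying, 190 mm long along its x; origin under its middle. Leave it
- sealant: small white bottle with a red cap, 38 mm dia, 85 mm tall; origin at its underside. Leave it
- tape: white roll of sealing tape lying flat, 54 mm dia, 14 mm thick; origin at its underside. Leave it
- star_knob: black star knob standing on its stem, 38 mm dia, 28 mm tall; origin at its underside. Leave it
- gauge: round steel pressure gauge lying face up, 52 mm dia, 24 mm thick, with a brass stem 22 mm long; origin at its underside. Leave it
Not all that is in view belongs to the job. Leave any pink or turquoise look-alike of the part that bears elbow_mid alone.

How it is judged:
By the outcome, as a careful person would: the job done as asked, in the order asked, and still so for the second after the job is handed in, with the robot touching nothing.
It also fails if it takes over 58 s, if anything falls off the work surface, if the arm or the gripper's body presses on something with over 40 N, if the wrist force passes 120 N, or if a joint passes its speed limit or range.

ROBOT

A 6-joint arm with a two-finger parallel gripper is mounted at the origin on the work surface. World frame = base frame: x ahead of the robot, y to its left, z up, the work surface at z = 0. Lengths are in mm, angles in rad, forces in N, time in s.
With the tool pointing down it reaches from about 400 to 925 mm from the base axis. Payload 3.4 kg.
Tool frame: the origin (TCP) lies midway between the tips of the shut fingers; the grasp point (between the pads) lies 19 mm behind it; z points along the fingers, y is the direction in which the jaws open and shut (so a half turn about z gives the same grasp; the last joint's range is limited). The gripper opens to 85 mm and grips with 20 to 120 N. Pads are 22 mm wide; open, the fingers measure 114 mm over their backs; the gripper's body (76 mm by 85 mm) begins 54 mm behind the grasp point. The pads swing forward as they close: fully open they stand 13 mm farther back than shut.
Start: joints at [1.121, 0.307, 1.506, -0, 1.328, -0.073], TCP at [211.593, 534.658, 231.305] pointing down, gripper open.
Joint ranges: [-3.12, 3.12], [-1.05, 2.28], [0.14, 2.33], [-1.42, 4.57], [0.1, 2.73], [-2.68, 2.68]. Speed limits (rad/s): [2.57, 2.57, 3.14, 3.14, 3.14, 3.14].

INTERFACE

Orientations are given as a rotation vector (axis times angle).
In Python, from rig import * gives the robot as it stands. The module is installed in compiled form; this text tells all that it offers.
- The arm moves only by the tool play_rows, never from a script. Its argument "series" is a list of rows, each a list of 3 entries, a list of its own where there are three numbers: the shift along the tool's x, y, z in m, then the turn, a rotation vector about the tool's x, y, z in degrees, then the opening, from 0 (shut) to 1 (fully open). In form: [[[tx, ty, tz], [wx, wy, wz], hand], ...]. A call has 1 to 8 rows; each row shifts and turns the commanded pose from where the row before left it, along the tool's axes as they then stand; what a row does not reach is not made up. A row lasts 1/10 s, in which the tool goes at most 50 mm and 8.59 degrees, less where a joint would pass 70% of its speed; a pose out of reach is approached as far as the arm can. A call is refused whole if a number of a shift passes 0.05 or a number of a turn 8.59, either way. A call with a gripper value outside its range is refused whole. The fingers move at their own pace and stop on an object; "squeeze" is the grip in N (left out, the last holds). Time passes only in rows, so rows that do not move let the fingers close. It gives the time, the measured TCP pose, the force and the opening at its end, in the units of the state.
- state(): the state, without advancing time (a new reading comes with each control period).
- grab_frame(name): name is "side" or "top"; returns the picture (480x640x3 uint8, red, green, blue); there is no depth.
- calibration(name): a dict with "camera_matrix" (3x3 intrinsics, pixels), "k1" (the pictures are not rectified: a ray, as slopes to the right and down, at radius r is drawn at 1 + k1 r^2 times it, then the intrinsics apply), "T" (4x4, takes a point from camera to world coordinates). Camera axes: x right, y down, z forward; pixel columns grow to the right and rows downward; lengths in mm; the calibration is good to about 2 mm. A picture is of the moment at which its call begins. calibration takes no time and is no camera call.
- sign_off(): hands the job in, once; it reports no verdict.
The state is a dict: "clock": time; "qpos": joint angles; "dq": joint speeds; "effort": joint torques, N m; "tcp_pos": TCP position; "ee_rot": TCP orientation; "ft_force": force on the tool from outside, world axes, zero at the start; "moment": the same for the moment, N m; "opening": finger opening in mm.
Only numpy, scipy, OpenCV 4.12 (cv2) and the standard library are available. Lean on these libraries where they do the work, as an engineer would, in place of code of your own. Each camera call takes 0.05 s, during which the arm holds its last target.

## Working session

There is one attempt and no reset: what is moved stays moved. The work goes in short steps, Python scripts to look and compute and a tool call to move; the robot and the scene stay as the last step left them, time stands still between calls to the robot, and variables do not carry over. Pictures are saved under pics/ and viewed, and the job is handed in when it is done.

Besides the shell and the picture viewer there is one more tool, called after ">>>" by a JSON object that holds its "op" and its "data". play_rows: Moves the arm, as the interface text tells. Its arguments: {"type":"object","properties":{"series":{"type":"array","items":{"type":"array"}},"squeeze":{"type":"number"}},"required":["series"]}

```bash
mkdir -p pics; ls
python3 - <<'E'
from rig import *
import cv2
print(state())
for n in("side","top"):
    im=grab_frame(n); cv2.imwrite(f"pics/{n}0.png",im[:,:,::-1]); print(n,calibration(n))
E
```

```text
pics
{'clock': 0.0, 'qpos': array([ 1.12049891e+00,  3.07555125e-01,  1.50766193e+00,  8.57453156e-06,
        1.32841047e+00, -7.34947814e-02]), 'dq': array([-0.00043517, -0.00095719,  0.00043792, -0.00066461,  0.00095738,
        0.00049366]), 'effort': array([ 1.81072683e-03, -4.57558894e+01, -2.51923084e+01, -4.38098266e-05,
        1.32750120e-02, -3.38346831e-05]), 'tcp_pos': array([211.28417523, 534.0261462 , 230.39560718]), 'ee_rot': array([-5.88287653e-01, -3.08547435e+00,  3.08346697e-03]), 'ft_force': array([-0.11721296, -0.64232458,  0.24888814]), 'moment': array([0.0207187 , 0.0172196 , 0.03502929]), 'opening': 85.3455810320296}
side {'camera_matrix': array([[442.91973158,   0.        , 321.34182176],
       [  0.        , 442.91973158, 238.14096429],
       [  0.        ,   0.        ,   1.        ]]), 'k1': -0.10220562052151029, 'T': array([[ 9.17735030e-01, -2.95676939e-01,  2.65212296e-01,
         3.53106719e+02],
       [-3.97193033e-01, -6.83731375e-01,  6.12167544e-01,
        -5.19802427e+02],
       [ 3.30141750e-04, -6.67148076e-01, -7.44925054e-01,
         7.41194581e+02],
       [ 0.00000000e+00,  0.00000000e+00,  0.00000000e+00,
         1.00000000e+00]])}
top {'camera_matrix': array([[586.08550209,   0.        , 330.0116495 ],
       [  0.        , 586.08550209, 228.82009552],
       [  0.        ,   0.        ,   1.        ]]), 'k1': -0.06004641933344487, 'T': array([[ 6.80415665e-02, -9.75901705e-01,  2.07331154e-01,
         2.91245468e+02],
       [-9.97676755e-01, -6.58513036e-02,  1.74556004e-02,
        -2.02370327e+01],
       [-3.38192342e-03, -2.08037180e-01, -9.78115072e-01,
         1.49551833e+03],
       [ 0.00000000e+00,  0.00000000e+00,  0.00000000e+00,
         1.00000000e+00]])}
```

View pics/side0.png

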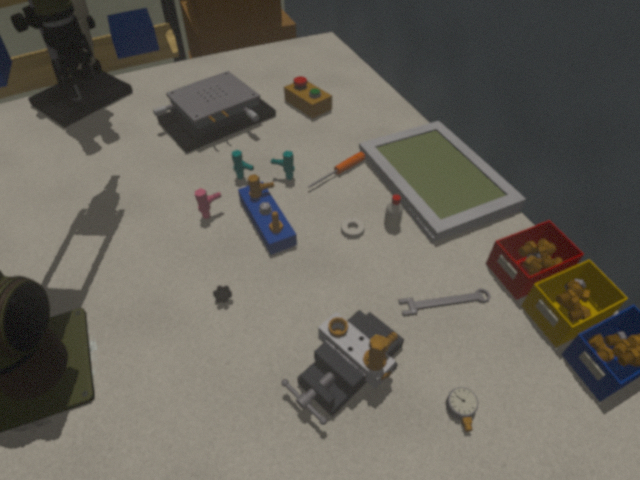

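View pics/top0.png

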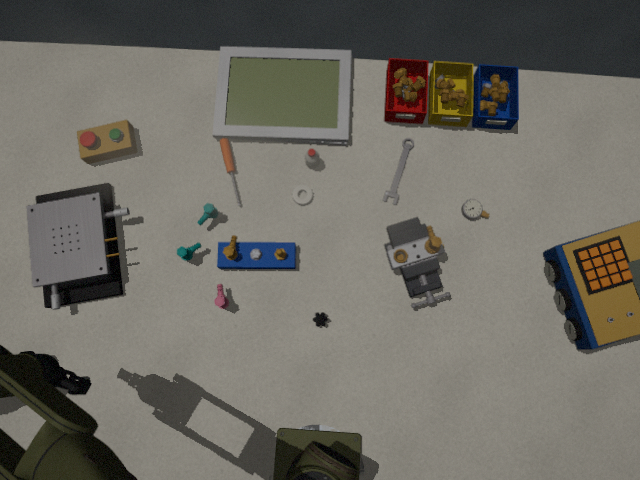

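Run:
```python
import cv2
s=cv2.imread("pics/side0.png");t=cv2.imread("pics/top0.png")
def c(im,x,y,w,h,k,n):
    cv2.imwrite(n,cv2.resize(im[y:y+h,x:x+w],None,fx=k,fy=k,interpolation=cv2.INTER_CUBIC))
c(s,190,140,120,120,5,"pics/s_board.png")
c(s,300,300,120,120,5,"pics/s_man.png")
c(t,200,215,110,80,7,"pics/t_board.png")
c(t,375,205,90,80,7,"pics/t_man.png")
```

```text
(no output)
```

View pics/s_board.png

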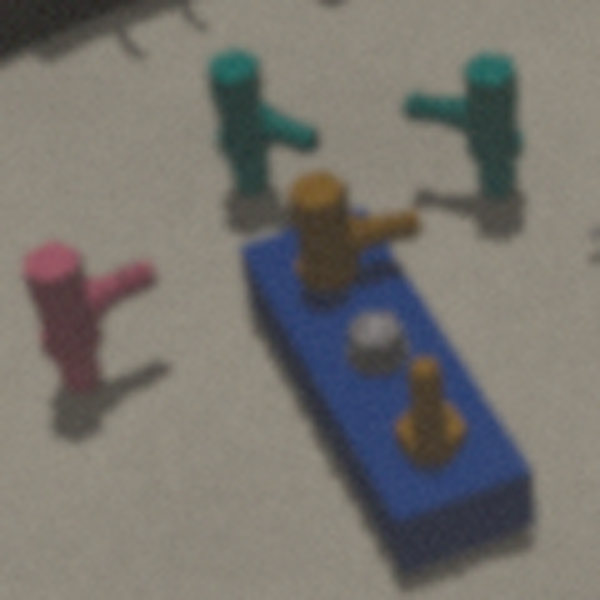

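View pics/s_man.png

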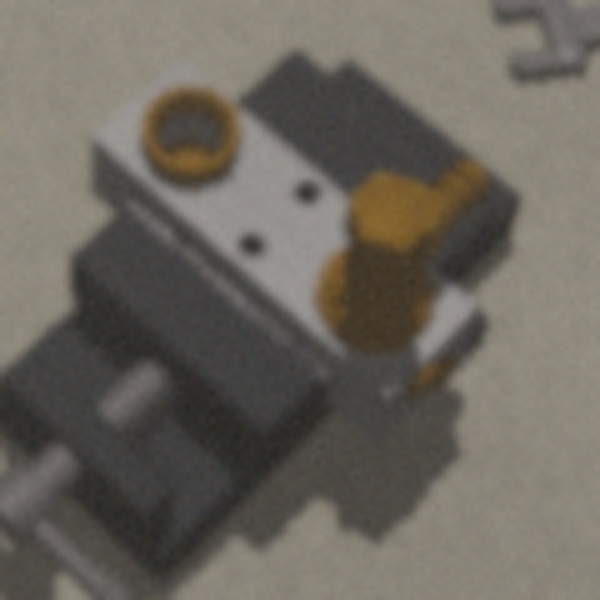

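View pics/t_board.png

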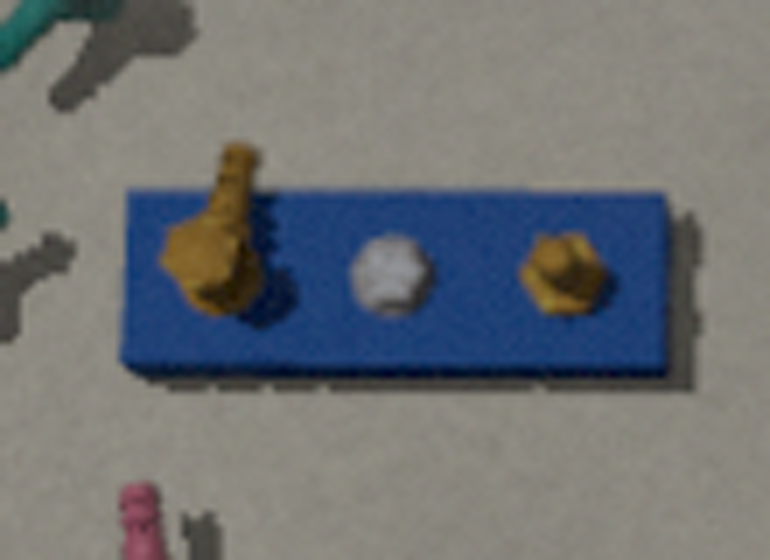

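View pics/t_man.png

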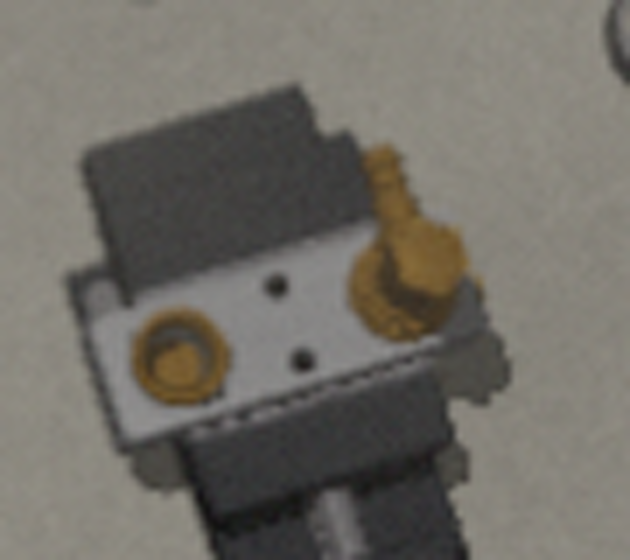

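```bash
cat > h.py <<'E'
import numpy as np, cv2
from scipy.optimize import minimize
from rig import calibration
C={n:calibration(n) for n in("side","top")}
def proj(n,P):
    c=C[n];T=c["T"];P=np.atleast_2d(P)
    q=(P-T[:3,3])@T[:3,:3]; s=q[:,:2]/q[:,2:]; r2=(s**2).sum(1,keepdims=True)
    s=s*(1+c["k1"]*r2); K=c["camera_matrix"]
    return s@K[:2,:2].T+K[:2,2]
def ray(n,uv):
    c=C[n];K=c["camera_matrix"];d=(np.array(uv,float)-K[:2,2])/K[0,0]; s=d.copy()
    for _ in range(20): s=d/(1+c["k1"]*(s@s))
    v=c["T"][:3,:3]@np.array([s[0],s[1],1.]); return c["T"][:3,3],v/np.linalg.norm(v)
def atz(n,uv,z):
    o,v=ray(n,uv); return o+v*(z-o[2])/v[2]
def tri(uvs,uvt):
    o1,a=ray("side",uvs);o2,b=ray("top",uvt)
    t=np.linalg.lstsq(np.c_[a,-b],o2-o1,rcond=None)[0]
    p,q=o1+a*t[0],o2+b*t[1]; return (p+q)/2,np.linalg.norm(p-q)
th=np.linspace(0,2*np.pi,25)[:-1]
def circ(r,z): return np.c_[r*np.cos(th),r*np.sin(th),0*th+z]
hx=np.radians(np.arange(0,360,60)); R6=12/np.cos(np.pi/6)
def hexa(z): return np.c_[R6*np.cos(hx),R6*np.sin(hx),0*hx+z]
def parts(br=6.5,shank=False):
    b=np.c_[0*th,br*np.cos(th),8+br*np.sin(th)]
    L=[np.r_[circ(15,-11),circ(15,-5)],np.r_[circ(12,-5),circ(12,19.5)],np.r_[hexa(19.5),hexa(39)],
       np.r_[b+[0,0,0],b+[46,0,0]]]
    if shank:L.append(np.r_[circ(10.2,-11),circ(10.2,-36)])
    return L
def place(P,x,y,z,a):
    c,s=np.cos(a),np.sin(a); return P@np.array([[c,-s,0],[s,c,0],[0,0,1]]).T+[x,y,z]
def sil(n,p,win,k=8,br=6.5,shank=False):
    x0,y0,w,h=win; m=np.zeros((h*k,w*k),np.uint8)
    for P in parts(br,shank):
        uv=(proj(n,place(P,*p))-[x0,y0]+.5)*k
        cv2.fillConvexPoly(m,cv2.convexHull(np.round(uv).astype(np.int32)),255)
    return cv2.GaussianBlur(cv2.resize(m,(w,h),interpolation=cv2.INTER_AREA),(0,0),.7)/255.
def brass(im,win):  # soft, BGR
    x0,y0,w,h=win; c=im[y0:y0+h,x0:x0+w].astype(float)
    return c
def fit(ims,wins,p0,hold_z=None,br=6.5):
    W={}
    for n,im in ims.items():
        x0,y0,w,h=wins[n]; c=im[y0:y0+h,x0:x0+w].astype(float)
        q=(c[...,2]-c[...,0])/(c.sum(2)+15); W[n]=np.clip((q-.1)/.2,0,1)
    def cost(v):
        p=v if hold_z is None else [v[0],v[1],hold_z,v[2]]
        return sum(((sil(n,p,wins[n],br=br)-W[n])**2).sum() for n in ims)
    v0=np.array(p0,float); st=np.diag([4,4,4,.2])
    if hold_z is not None: v0=np.delete(v0,2); st=np.diag([4,4,.2])
    best=None
    for j in range(3):
        r=minimize(cost,v0,method="Nelder-Mead",options=dict(initial_simplex=np.r_[[v0],v0+st],xatol=.02,fatol=.01,maxiter=400))
        v0=r.x; st=st*.6
    return r.x,r.fun,W
E
python3 - <<'E'
from h import *
s=cv2.imread("pics/side0.png");t=cv2.imread("pics/top0.png")
ims=dict(side=s,top=t)
for z in (36,): print("board elbow approx",atz("top",(231,255),45))
print("port approx",atz("top",(375+180/7,205+357/7),80),atz("side",(300+190/5,300+137/5),80))
print("fitted",atz("top",(375+430/7,205+255/7),120),atz("side",(300+390/5,300+210/5),120))
wb=dict(side=(238,166,45,36),top=(214,228,28,36))
# windows should hold only the elbow brass
p=atz("top",(231,255),45)
for hz in (None,47):
  for br in(6.5,):
    r,f,W=fit(ims,wb,[p[0],p[1],47,0.],hz,br); print("elbow",hz,r,f)
    for n in ims:
        r1,f1,_=fit({n:ims[n]},wb,[p[0],p[1],47,0.],47); print(n,r1,f1)
wf=dict(side=(360,325,44,50),top=(422,222,26,34))
E
```

```text
board elbow approx [514.87059487 249.27942557  45.        ]
port approx [ 535.1117221  -172.18761983   80.        ] [ 533.46883104 -175.07566542   80.        ]
fitted [ 569.18991953 -251.74406667  120.        ] [ 568.98594936 -244.84967923  120.        ]
elbow None [ 5.18413006e+02  2.50675596e+02  4.85386352e+01 -1.49101294e-01] 205.4537216079274
side [ 5.18700780e+02  2.54054490e+02 -1.81935761e-01] 182.5416733232758
top [ 5.18960051e+02  2.50919792e+02 -1.39864443e-01] 19.865630907187676
elbow 47 [ 5.18626045e+02  2.51619075e+02 -1.50508519e-01] 205.5822976212434
side [ 5.18700780e+02  2.54054490e+02 -1.81935761e-01] 182.5416733232758
top [ 5.18960051e+02  2.50919792e+02 -1.39864443e-01] 19.865630907187676
```

```bash
cat >> h.py <<'E'
def overlay(n,im,ps,win,k,out,shank=False):
    x0,y0,w,h=win; c=cv2.resize(im[y0:y0+h,x0:x0+w],None,fx=k,fy=k,interpolation=cv2.INTER_CUBIC)
    for p in ps:
        for P in parts(6.5,shank):
            uv=(proj(n,place(P,*p))-[x0,y0]+.5)*k
            cv2.polylines(c,[cv2.convexHull(np.round(uv).astype(np.int32))],True,(0,255,0),1)
    cv2.imwrite(out,c)
E
python3 - <<'E'
from h import *
s=cv2.imread("pics/side0.png");t=cv2.imread("pics/top0.png")
ims=dict(side=s,top=t)
wb=dict(side=(238,166,45,36),top=(214,228,28,36))
for n in ims:
  r,f,W=fit({n:ims[n]},{n:wb[n]},[518,250,47,-.14],47)
  q=cv2.resize((W[n]*255).astype(np.uint8),None,fx=10,fy=10); cv2.imwrite(f"pics/W_{n}.png",q)
  overlay(n,ims[n],[[r[0],r[1],47,r[2]]],wb[n],10,f"pics/ov_{n}.png")
a=cv2.imread("pics/ov_side.png");b=cv2.imread("pics/ov_top.png");W=cv2.imread("pics/W_side.png")
cv2.imwrite("pics/m1.png",cv2.resize(np.hstack([np.pad(x,((0,360-x.shape[0]),(0,0),(0,0))) for x in(a,W,b)]),None,fx=.67,fy=.67))
E
```

```text
(no output)
```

View pics/m1.png

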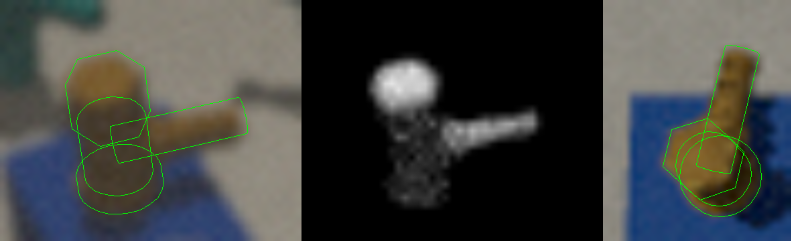

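```bash
sed -i 's#W\[n\]=np.clip((q-.1)/.2,0,1)#q=cv2.GaussianBlur(q,(0,0),.6); W[n]=np.clip((q-LO)/WD,0,1)#; s#^th=#LO,WD=.075,.05\nth=#' h.py
python3 - <<'E'
from h import *
import h
s=cv2.imread("pics/side0.png");t=cv2.imread("pics/top0.png")
ims=dict(side=s,top=t)
wb=dict(side=(238,166,45,36),top=(214,228,28,36))
wf=dict(side=(360,325,44,50),top=(422,222,26,34))
c=s[166:202,238:283].astype(float);q=(c[...,2]-c[...,0])/(c.sum(2)+15);print(np.percentile(q,[5,25,50,75,90]))
L=[]
for nm,w,p0,hz in(("e",wb,[518,251,47,-.14],47),("f",wf,[560,-250,94,-.14],None)):
  for hh in {hz,None}:
    r,f,W=fit(ims,w,p0,hh); print(nm,hh,r,f)
  p=list(r) if len(r)==4 else [r[0],r[1],hz,r[2]]
  for n in ims:
    z=p[2]
    r1,f1,_=fit({n:ims[n]},w,p,z); print(n,r1,f1)
    overlay(n,ims[n],[p],w[n],8,f"pics/o.png"); L.append(cv2.imread("pics/o.png"))
    L.append(cv2.cvtColor(cv2.resize((W[n]*255).astype(np.uint8),None,fx=8,fy=8),cv2.COLOR_GRAY2BGR))
H=max(x.shape[0] for x in L)
m=np.vstack([np.hstack([np.pad(x,((0,H-x.shape[0]),(0,0),(0,0))) for x in L[i:i+4]])[:, :1150] if 1 else 0 for i in(0,)])
r2=np.hstack([np.pad(x,((0,H-x.shape[0]),(0,0),(0,0))) for x in L[4:]])
wd=max(m.shape[1],r2.shape[1]);m=np.vstack([np.pad(x,((0,0),(0,wd-x.shape[1]),(0,0))) for x in(m,r2)])
cv2.imwrite("pics/m2.png",cv2.resize(m,None,fx=790/wd,fy=790/wd,interpolation=cv2.INTER_AREA))
E
```

```text
[-0.24801724 -0.04323665  0.039801    0.04715225  0.13718519]
e None [ 5.18300503e+02  2.50512780e+02  4.93831862e+01 -1.37245840e-01] 55.12347815862155
e 47 [ 5.18345867e+02  2.51498325e+02 -1.36468825e-01] 60.6318988516815
side [ 5.18194178e+02  2.54185795e+02 -1.80243609e-01] 38.7375988547511
top [ 5.19300142e+02  2.50785859e+02 -1.39131677e-01] 12.981844001010327
f None [ 5.65013356e+02 -2.49952569e+02  9.13517410e+01  3.56485676e-01] 183.48881702269364
side [ 5.64404270e+02 -2.50964293e+02  3.89350925e-01] 138.5424152132609
top [ 5.64287550e+02 -2.47285031e+02  2.55066141e-01] 37.262594990167415
```

View pics/m2.png

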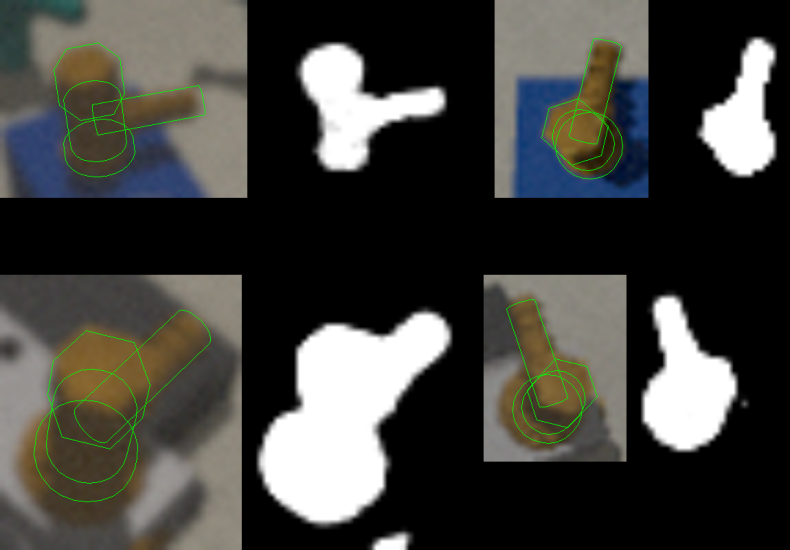

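```bash
cat > fitb.py <<'E'
from h import *
import h
s=cv2.imread("pics/side0.png");t=cv2.imread("pics/top0.png")
ims=dict(side=s,top=t)
wf=dict(side=(360,325,44,50),top=(422,222,26,34)); wf["side"]=(355,322,50,55)
wp=dict(side=(322,312,34,30),top=(388,242,24,24))
def mask(n,w):
    x0,y0,W,H=w;c=ims[n][y0:y0+H,x0:x0+W].astype(float);q=(c[...,2]-c[...,0])/(c.sum(2)+15);q=cv2.GaussianBlur(q,(0,0),.6);return np.clip((q-.075)/.05,0,1)
def boss(n,m,p,w,k=8):
    uv=(proj(n,np.r_[circ(17,70),circ(17,80)]+[p[0],p[1],0])-[w[0],w[1]]+.5)*k
    cv2.fillConvexPoly(m,cv2.convexHull(np.round(uv).astype(np.int32)),255)
def rend(n,p,w,elb,k=8):
    m=np.zeros((w[3]*k,w[2]*k),np.uint8); boss(n,m,p,w)
    if elb:
        for P in parts():
            uv=(proj(n,place(P,*p))-[w[0],w[1]]+.5)*k
            cv2.fillConvexPoly(m,cv2.convexHull(np.round(uv).astype(np.int32)),255)
    return cv2.GaussianBlur(cv2.resize(m,(w[2],w[3]),interpolation=cv2.INTER_AREA),(0,0),.7)/255.
def go(ns,wins,p0,elb):
    M={n:mask(n,wins[n]) for n in ns}
    if not elb:  # fill hole
        for n in ns:
            b=(M[n]>.5).astype(np.uint8); cs,_=cv2.findContours(b,cv2.RETR_EXTERNAL,cv2.CHAIN_APPROX_NONE)
            f=cv2.drawContours(b.copy()*0,[max(cs,key=cv2.contourArea)],-1,1,-1); M[n]=np.where((f>0)&(cv2.erode(f,np.ones((3,3),np.uint8))>0),1,M[n]*f)
    cost=lambda v:sum(((rend(n,v,wins[n],elb)-M[n])**2).sum() for n in ns)
    v0=np.array(p0,float);st=np.diag([4,4,4,.3][:len(p0)])
    for j in range(3):
        r=minimize(cost,v0,method="Nelder-Mead",options=dict(initial_simplex=np.r_[[v0],v0+st],xatol=.02,fatol=.01,maxiter=400));v0=r.x;st=st*.6
    return r.x,r.fun
E
python3 - <<'E'
from fitb import *
for ns in(("side","top"),("side",),("top",)):
    print("port",ns,go(ns,wp,[534,-173],False))
    print("fit",ns,go(ns,wf,[562,-250,93,.2],True))
print(np.hypot(*(np.array([534,-173])-[562,-250])))
E
```

```text
port ('side', 'top') (array([ 535.92378759, -170.80918813]), np.float64(32.66713018259993))
fit ('side', 'top') (array([ 5.65281967e+02, -2.49205022e+02,  9.37055024e+01,  3.32528281e-01]), np.float64(74.01218893699831))
port ('side',) (array([ 535.44181824, -169.8055954 ]), np.float64(21.122034554228062))
fit ('side',) (array([ 5.64815763e+02, -2.49834760e+02,  9.50804014e+01,  3.31714479e-01]), np.float64(56.42755254538472))
port ('top',) (array([ 537.05257607, -171.39810104]), np.float64(6.0276118370909355))
fit ('top',) (array([ 5.65790784e+02, -2.48576352e+02,  9.67745765e+01,  3.35119408e-01]), np.float64(13.160182401933781))
81.93289937503738
```

```bash
cat > mv.py <<'E'
import sys,numpy as np
from rig import state
from scipy.spatial.transform import Rotation as Ro
def delta(x,y,z,psi=None):
    s=state();R=Ro.from_rotvec(s["ee_rot"]);p=s["tcp_pos"]
    a=R.as_matrix()[:,1];ps=np.arctan2(a[1],a[0])
    print("t %.2f tcp %s psi %.3f q6 %.2f q1 %.2f open %.1f F %s tilt %.3f"%(s["clock"],p.round(1),ps,s["qpos"][5],s["qpos"][0],s["opening"],s["ft_force"].round(1),np.degrees(np.arccos(-R.as_matrix()[2,2]))))
    d=np.array([x,y,z])-p
    if psi is not None:
        t=(ps-psi); t=(t+np.pi/2)%np.pi-np.pi/2
        print("turn z deg %.2f"%np.degrees(t)); ps2=ps-t
        M=np.array([[-np.sin(ps2),np.cos(ps2),0],[np.cos(ps2),np.sin(ps2),0],[0,0,-1]])
        print("after turn:",(M@d).round(1))
    print("now axes:",(R.as_matrix().T@d).round(1))
if __name__=="__main__": delta(*map(float,sys.argv[1:]))
E
python3 mv.py 518.8 251.3 150 1.431
```

```text
t 0.10 tcp [211.3 534.1 230.5] psi 1.194 q6 -0.07 q1 1.12 open 85.4 F [-0.3 -0.3 -0.3] tilt 0.103
turn z deg -13.58
after turn: [-343.9 -237.2   80.5]
now axes: [-390.  -149.7   80.7]
```

>>> {"op": "play_rows", "data": {"series": [[[0,0,0.03],[0,0,-6.8],0.59],[[0,0,0.03],[0,0,-6.8],0.59],[[-0.038,-0.026,0],[0,0,0],0.59],[[-0.038,-0.026,0],[0,0,0],0.59],[[-0.038,-0.026,0],[0,0,0],0.59],[[-0.038,-0.026,0],[0,0,0],0.59],[[-0.038,-0.026,0],[0,0,0],0.59],[[-0.038,-0.026,0],[0,0,0],0.59]], "squeeze": 60}}

```text
clock: 0.9
tcp_pos: [416.5, 346.9, 171.0]
ee_rot: [-0.219, -3.133, 0.001]
ft_force: [0.4, 0.6, 0.5]
opening: 50.3
```

```bash
python3 mv.py 518.8 251.3 150 1.431
```

```text
t 0.90 tcp [416.5 346.9 171. ] psi 1.432 q6 -0.82 q1 0.62 open 50.3 F [0.4 0.6 0.5] tilt 0.040
turn z deg 0.03
after turn: [-114.6  -80.5   21. ]
now axes: [-114.6  -80.5   20.9]
```

>>> {"op": "play_rows", "data": {"series": [[[-0.038,-0.027,0.005],[0,0,0],0.59],[[-0.038,-0.027,0.005],[0,0,0],0.59],[[-0.0375,-0.0255,0.01],[0,0,0],0.59],[[0,0,0],[0,0,0],0.59],[[0,0,0],[0,0,0],0.59]]}}

```text
clock: 1.4
tcp_pos: [517.1, 252.9, 150.4]
ee_rot: [-0.223, -3.132, 0.001]
ft_force: [-0.4, 0.5, -0.9]
opening: 50.4
```

```bash
python3 mv.py 518.8 251.3 61 1.431
cat > snap.py <<'E'
import sys,cv2
from rig import *
tag=sys.argv[1];L=[]
for n in("side","top"):
    im=grab_frame(n)[:,:,::-1];cv2.imwrite(f"pics/{n}_{tag}.png",im)
W=[list(map(int,a.split(","))) for a in sys.argv[2:]]
import numpy as np
for n,(x,y,w,h) in zip(("side","top"),W):
    im=cv2.imread(f"pics/{n}_{tag}.png")[y:y+h,x:x+w];k=390/w;L.append(cv2.resize(im,None,fx=k,fy=k,interpolation=cv2.INTER_CUBIC))
H=max(x.shape[0] for x in L);cv2.imwrite(f"pics/c_{tag}.png",np.hstack([np.pad(x,((0,H-x.shape[0]),(0,0),(0,0))) for x in L]))
E
python3 snap.py a 210,130,100,120 190,190,110,110
```

```text
t 1.40 tcp [517.1 252.9 150.4] psi 1.428 q6 -1.05 q1 0.38 open 50.4 F [-0.4  0.5 -0.9] tilt 0.126
turn z deg -0.15
after turn: [-1.9 -1.3 89.4]
now axes: [-2.1 -1.3 89.4]
```

View pics/c_a.png

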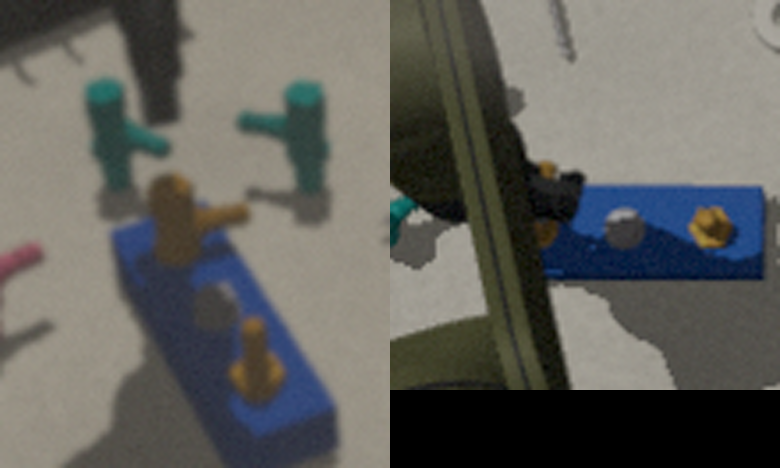

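Run:
```python
from h import *
from rig import state
p=state()["tcp_pos"];im=cv2.imread("pics/side_a.png")
psi=1.428;y=np.array([np.cos(psi),np.sin(psi),0])
for q in(p,p+25*y,p-25*y,[518.8,251.3,86]): 
    u=proj("side",q)[0];print(u); cv2.circle(im,tuple(np.round(u).astype(int)),1,(0,0,255),-1)
cv2.imwrite("pics/x.png",cv2.resize(im[60:220,180:360],None,fx=4,fy=4,interpolation=cv2.INTER_CUBIC)[:600,:720])
```

```text
[248.59578424 153.63823841]
[246.88753251 146.9777464 ]
[250.3691674  160.54166264]
[253.51644316 177.0456218 ]
```

View pics/x.png

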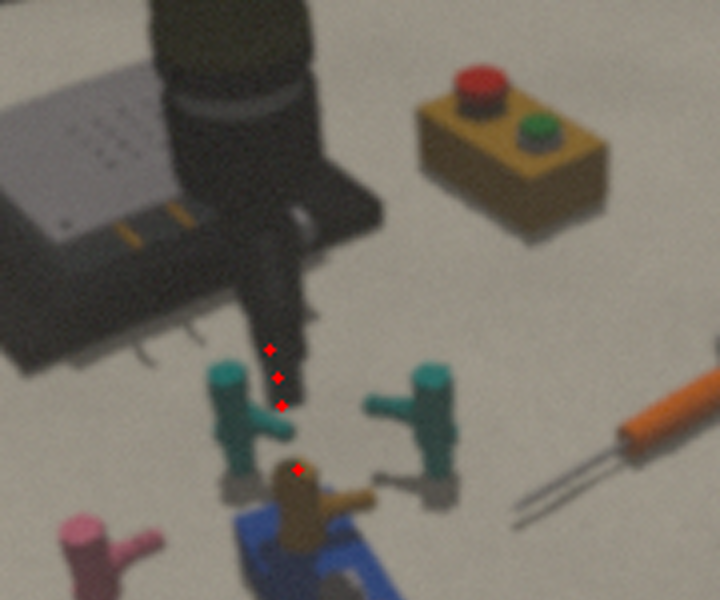

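>>> {"op": "play_rows", "data": {"series": [[[-0.001,-0.001,0.03],[0,0,0],0.59],[[0,0,0.03],[0,0,0],0.59],[[0,0,0.02],[0,0,0],0.59],[[0,0,0.008],[0,0,0],0.59],[[0,0,0],[0,0,0],0.59],[[0,0,0],[0,0,0],0.2],[[0,0,0],[0,0,0],0.2],[[0,0,0],[0,0,0],0.2]], "squeeze": 60}}

```text
clock: 2.3
tcp_pos: [518.7, 253.5, 64.7]
ee_rot: [0.219, 3.132, 0.002]
ft_force: [-0.7, 1.3, 3.9]
opening: 22.9
```

>>> {"op": "play_rows", "data": {"series": [[[0,0,0],[0,0,0],0.1],[[0,0,0],[0,0,0],0.1],[[0,0,0],[0,0,0],0.1]]}}

```text
clock: 2.6
tcp_pos: [518.8, 253.5, 64.7]
ee_rot: [0.219, 3.132, 0.003]
ft_force: [-0.9, 1.8, 6.3]
opening: 22.9
```

```bash
python3 mv.py 518.8 251.3 61 1.431;python3 snap.py b 210,130,100,120 190,190,110,110
```

```text
t 2.60 tcp [518.8 253.5  64.7] psi 1.431 q6 -1.05 q1 0.38 open 22.9 F [-0.9  1.8  6.3] tilt 0.158
turn z deg -0.00
after turn: [-0.3 -2.2  3.7]
now axes: [-0.3 -2.2  3.7]
```

View pics/c_b.png

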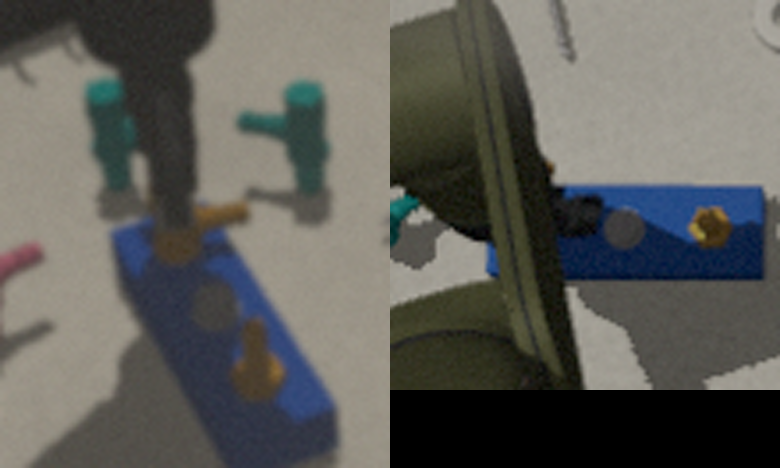

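>>> {"op": "play_rows", "data": {"series": [[[0,0,-0.01],[0,0,0],0.1],[[0,0,-0.03],[0,0,0],0.1],[[0,0,-0.04],[0,0,0],0.1],[[0,0,-0.04],[0,0,0],0.1],[[0,0,-0.015],[0,0,8.55],0.1],[[0,0,0],[0,0,8.55],0.1],[[0,0,0],[0,0,8.55],0.1],[[0,0,0],[0,0,8.55],0.1]]}}

```text
clock: 3.5
tcp_pos: [517.7, 252.4, 199.0]
ee_rot: [1.14, 2.927, -0.0]
ft_force: [0.1, -0.1, -1.4]
opening: 22.8
```

>>> {"op": "play_rows", "data": {"series": [[[0,0,0],[0,0,8.55],0.1],[[0,0,0],[0,0,8.55],0.1],[[0,0,0],[0,0,8.55],0.1],[[0,0,0],[0,0,8.55],0.1],[[0,0,0],[0,0,8.55],0.1],[[0,0,0],[0,0,8.55],0.1],[[0,0,0],[0,0,8.55],0.1],[[0,0,0],[0,0,8.55],0.1]]}}

```text
clock: 4.3
tcp_pos: [517.6, 252.3, 198.5]
ee_rot: [2.588, 1.78, -0.001]
ft_force: [-1.1, -0.3, -0.7]
opening: 22.8
```

```bash
python3 mv.py 535.9 -170.8 195 -0.36
```

```text
t 4.30 tcp [517.6 252.3 198.5] psi -0.366 q6 0.75 q1 0.38 open 22.8 F [-1.1 -0.3 -0.7] tilt 0.045
turn z deg -0.33
after turn: [-389.6  166.2    3.5]
now axes: [-388.6  168.5    3.8]
```

>>> {"op": "play_rows", "data": {"series": [[[-0.025,0.01,0],[0,0,0],0.1],[[-0.0432,0.0187,0],[0,0,0],0.1],[[-0.0432,0.0187,0],[0,0,0],0.1],[[-0.0432,0.0187,0],[0,0,0],0.1],[[-0.0432,0.0187,0],[0,0,0],0.1],[[-0.0432,0.0187,0],[0,0,0],0.1],[[-0.0432,0.0187,0],[0,0,0],0.1],[[-0.0432,0.0187,0],[0,0,0],0.1]]}}

```text
clock: 5.1
tcp_pos: [534.0, -105.3, 198.7]
ee_rot: [2.583, 1.788, -0.0]
ft_force: [-0.1, -0.3, -1.1]
opening: 22.6
```

>>> {"op": "play_rows", "data": {"series": [[[-0.04,0.017,0],[0,0,0],0.1],[[-0.021,0.0095,0.003],[0,0,0],0.1],[[0,0,0],[0,0,0],0.1],[[0,0,0],[0,0,0],0.1]]}}

```text
clock: 5.5
tcp_pos: [537.4, -169.9, 195.2]
ee_rot: [-2.583, -1.786, 0.001]
ft_force: [-0.1, 0.1, -1.1]
opening: 22.7
```

```bash
python3 mv.py 535.9 -170.8 165 -0.36;python3 snap.py c 290,240,130,160 360,180,120,120
```

```text
t 5.50 tcp [ 537.4 -169.9  195.2] psi -0.361 q6 -0.02 q1 -0.38 open 22.7 F [-0.1  0.1 -1.1] tilt 0.076
turn z deg -0.07
after turn: [-1.4 -1.  30.2]
now axes: [-1.4 -1.  30.2]
```

View pics/c_c.png

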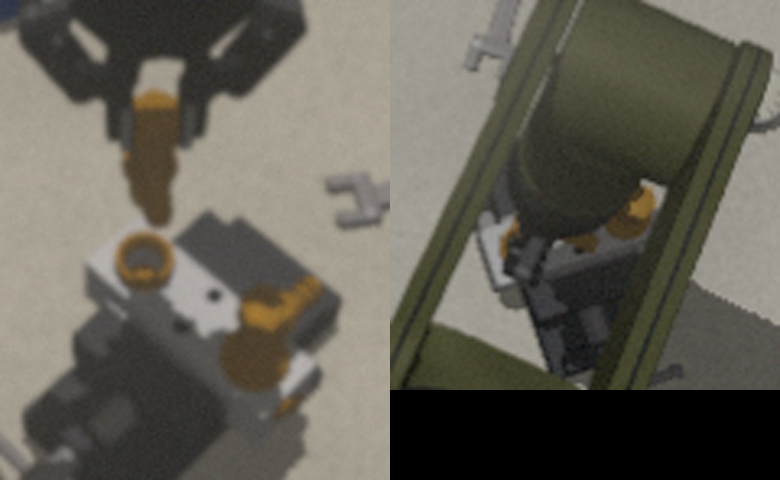

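Run:
```python
from h import *
im=cv2.imread("pics/side_c.png")
w=(318,255,50,90)
overlay("side",im,[[537.4,-169.9,177.5,-1.93]],w,6,"pics/o.png",True)
c=cv2.imread("pics/o.png")
for r,z in((17,80),(14.5,80)):
    uv=(proj("side",circ(r,z)+[535.9,-170.8,0])-[w[0],w[1]]+.5)*6
    cv2.polylines(c,[np.round(uv).astype(np.int32)],True,(255,0,0),1)
b=cv2.resize(im[w[1]:w[1]+w[3],w[0]:w[0]+w[2]],None,fx=6,fy=6,interpolation=cv2.INTER_CUBIC)
cv2.imwrite("pics/o2.png",np.hstack([c,b]))
```

```text
(no output)
```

View pics/o2.png

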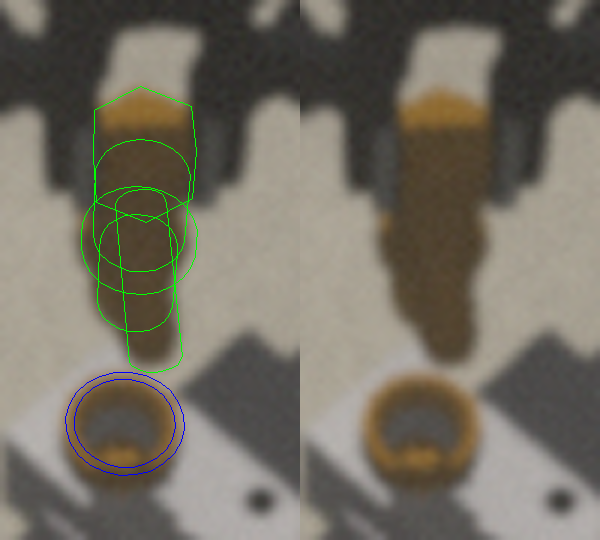

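>>> {"op": "play_rows", "data": {"series": [[[-0.0012,-0.0008,0.02],[0,0,0],0.1],[[0,0,0.02],[0,0,0],0.1],[[0,0,0.012],[0,0,0],0.1],[[0,0,0],[0,0,0],0.1]]}}

```text
clock: 6.0
tcp_pos: [535.4, -168.7, 141.7]
ee_rot: [-2.578, -1.789, 0.003]
ft_force: [-0.7, 0.7, -1.0]
opening: 22.8
```

```bash
python3 mv.py 535.9 -170.8 121 -0.36;python3 snap.py d 310,270,60,90 360,180,120,120
```

```text
t 6.00 tcp [ 535.4 -168.7  141.7] psi -0.358 q6 -0.02 q1 -0.38 open 22.8 F [-0.7  0.7 -1. ] tilt 0.241
turn z deg 0.13
after turn: [-1.8  1.2 20.7]
now axes: [-1.8  1.3 20.7]
```

View pics/c_d.png

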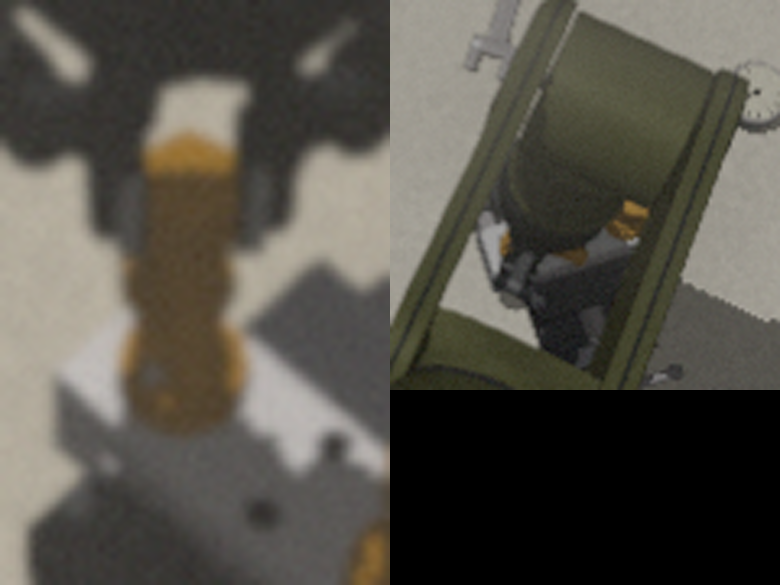

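Aligned over the port. Descending.

>>> {"op": "play_rows", "data": {"series": [[[-0.001,0.001,0.005],[0,0,0],0.1],[[-0.0005,0,0.005],[0,0,0],0.1],[[0,0,0.004],[0,0,0],0.1],[[0,0,0],[0,0,0],0.1]]}}

```text
clock: 6.5
tcp_pos: [536.8, -172.1, 128.7]
ee_rot: [-2.582, -1.788, 0.001]
ft_force: [-0.3, -0.3, -0.7]
opening: 22.9
```

```bash
python3 mv.py 535.9 -170.8 121 -0.36
```

```text
t 6.50 tcp [ 536.8 -172.1  128.7] psi -0.360 q6 -0.03 q1 -0.39 open 22.9 F [-0.3 -0.3 -0.7] tilt 0.070
turn z deg 0.02
after turn: [ 0.9 -1.3  7.7]
now axes: [ 0.9 -1.3  7.7]
```

>>> {"op": "play_rows", "data": {"series": [[[0.0005,-0.0008,0.002],[0,0,0],0.1],[[0,0,0.002],[0,0,0],0.1],[[0,0,0.002],[0,0,0],0.1],[[0,0,0],[0,0,0],0.1],[[0,0,0],[0,0,0],0.1]]}}

```text
clock: 7.0
tcp_pos: [536.7, -171.4, 123.3]
ee_rot: [-2.583, -1.789, 0.0]
ft_force: [-0.9, -0.4, -1.5]
opening: 22.4
```

```bash
python3 mv.py 535.9 -170.8 121 -0.36;python3 snap.py e 310,270,60,90 360,180,120,120
```

```text
t 7.00 tcp [ 536.7 -171.4  123.3] psi -0.359 q6 -0.02 q1 -0.38 open 22.4 F [-0.9 -0.4 -1.5] tilt 0.004
turn z deg 0.04
after turn: [ 0.3 -1.   2.3]
now axes: [ 0.3 -1.   2.3]
```

View pics/c_e.png

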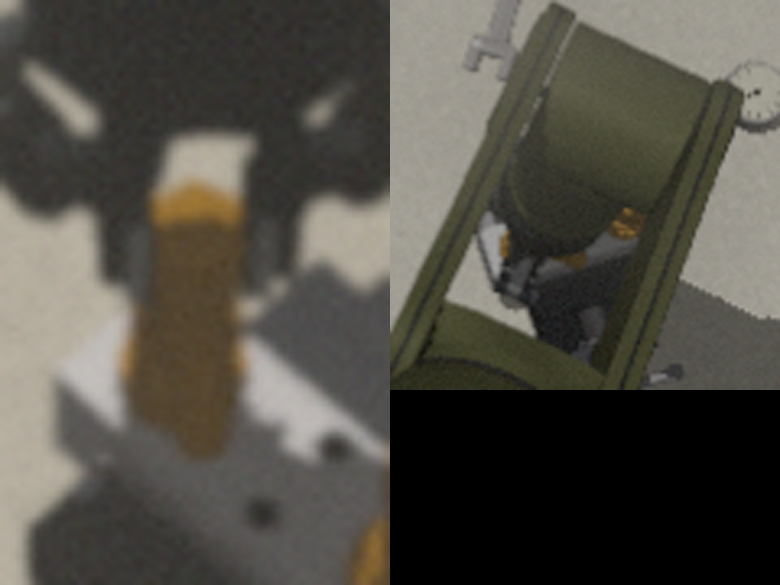

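>>> {"op": "play_rows", "data": {"series": [[[0,-0.0004,0.0015],[0,0,0],0.1],[[0,0,0.001],[0,0,0],0.1],[[0,0,0.001],[0,0,0],0.1],[[0,0,0],[0,0,0],0.1]]}}

```text
clock: 7.5
tcp_pos: [536.2, -171.2, 119.6]
ee_rot: [-2.582, -1.788, 0.0]
ft_force: [-1.1, -0.1, -1.3]
opening: 22.4
```

```bash
python3 mv.py 535.9 -170.8 121 -0.36
```

```text
t 7.50 tcp [ 536.2 -171.2  119.6] psi -0.359 q6 -0.02 q1 -0.38 open 22.4 F [-1.1 -0.1 -1.3] tilt 0.026
turn z deg 0.04
after turn: [ 0.3 -0.4 -1.4]
now axes: [ 0.3 -0.4 -1.4]
```

>>> {"op": "play_rows", "data": {"series": [[[0,0,0.001],[0,0,0],0.1],[[0,0,0.001],[0,0,0],0.1],[[0,0,0],[0,0,0],0.1]]}}

```text
clock: 7.8
tcp_pos: [536.5, -171.4, 117.9]
ee_rot: [2.582, 1.788, 0.0]
ft_force: [1.1, -0.3, -0.7]
opening: 23.0
```

```bash
python3 mv.py 535.9 -170.8 121 -0.36
```

```text
t 7.80 tcp [ 536.5 -171.4  117.9] psi -0.359 q6 -0.02 q1 -0.38 open 23.0 F [ 1.1 -0.3 -0.7] tilt 0.028
turn z deg 0.04
after turn: [ 0.4 -0.8 -3.1]
now axes: [ 0.4 -0.8 -3.1]
```

>>> {"op": "play_rows", "data": {"series": [[[0,0,0],[0,0,0],0.5],[[0,0,0],[0,0,0],0.5],[[0,0,0],[0,0,0],0.5],[[0,0,0],[0,0,0],0.5],[[0,0,-0.02],[0,0,0],0.5],[[0,0,-0.03],[0,0,0],0.5],[[0,0,-0.03],[0,0,0],0.5],[[0,0,0],[0,0,0],0.5]]}}

```text
clock: 8.6
tcp_pos: [539.3, -172.5, 202.3]
ee_rot: [2.576, 1.785, 0.008]
ft_force: [0.4, 0.7, -0.5]
opening: 42.5
```

```bash
python3 mv.py 535.9 -170.8 121 -0.36;python3 snap.py f 310,280,100,110 360,180,120,120
```

```text
t 8.60 tcp [ 539.3 -172.5  202.3] psi -0.359 q6 -0.02 q1 -0.38 open 42.5 F [ 0.4  0.7 -0.5] tilt 0.515
turn z deg 0.04
after turn: [ 0.4 -3.7 81.3]
now axes: [ 0.4 -4.5 81.2]
```

View pics/c_f.png

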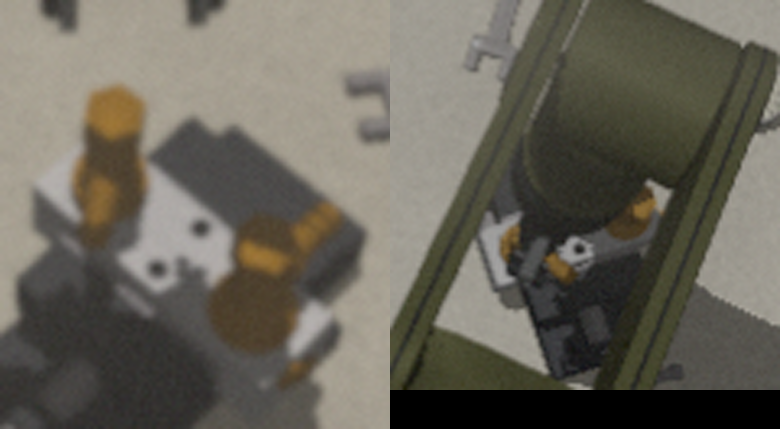

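```bash
cat > fs.py <<'E'
from fitb import *
import sys
tag=sys.argv[1]; z=float(sys.argv[2]); y0=float(sys.argv[3])
w=(318,292,46,58)
ims["side"]=cv2.imread(f"pics/side_{tag}.png")
M=mask("side",w)
cost=lambda v:((rend("side",[v[0],v[1],z+(v[3] if len(v)>3 else 0),v[2]],w,True)-M)**2).sum()
for nn in(3,):
  for yy in (y0,y0-.5,y0+.5):
    v0=np.array([536,-171,yy]);r=minimize(cost,v0,method="Nelder-Mead",options=dict(initial_simplex=np.r_[[v0],v0+np.diag([3,3,.3])],xatol=.02,fatol=.01));print(r.x.round(3),round(r.fun,1))
for zz in(z-4,z-2,z+2,z+4):
    c=lambda v:((rend("side",[536,-171,zz,v[0]],w,True)-M)**2).sum()
    rr=min((c([a]),a) for a in np.arange(y0-.8,y0+.8,.05)); print("fixed xy z",zz,rr)
overlay("side",ims["side"],[[r.x[0],r.x[1],z,r.x[2]]],w,8,"pics/o.png")
E
python3 fs.py f 94 -1.93
```

```text
[ 536.072 -168.945   -2.178] 24.3
[ 535.869 -169.452   -2.174] 24.8
[ 536.075 -169.287   -2.176] 25.1
fixed xy z 90.0 (np.float64(63.01554413150682), np.float64(-2.2300000000000018))
fixed xy z 92.0 (np.float64(50.069722750380606), np.float64(-2.180000000000002))
fixed xy z 96.0 (np.float64(37.74323296897374), np.float64(-2.180000000000002))
fixed xy z 98.0 (np.float64(40.971523244145374), np.float64(-2.180000000000002))
```

View pics/o.png

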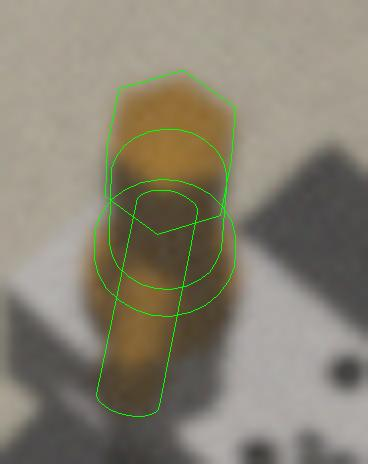

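>>> {"op": "play_rows", "data": {"series": [[[0,0,0],[0,0,7.1],0.5],[[0,0,0],[0,0,7.1],0.5],[[0,0,0],[0,0,0],0.5],[[0,0,0],[0,0,0],0.5]]}}

```text
clock: 9.1
tcp_pos: [535.6, -171.0, 196.6]
ee_rot: [-2.78, -1.459, 0.002]
ft_force: [0.1, -1.1, 0.0]
opening: 42.8
```

```bash
python3 mv.py 536.2 -171 113 -0.607
```

```text
t 9.10 tcp [ 535.6 -171.   196.6] psi -0.604 q6 0.22 q1 -0.38 open 42.8 F [ 0.1 -1.1  0. ] tilt 0.135
turn z deg 0.15
after turn: [ 0.4  0.5 83.6]
now axes: [ 0.4  0.7 83.6]
```

>>> {"op": "play_rows", "data": {"series": [[[0.0004,0.0005,0.025],[0,0,0],0.5],[[0,0,0.03],[0,0,0],0.5],[[0,0,0.02],[0,0,0],0.5],[[0,0,0.0075],[0,0,0],0.5],[[0,0,0],[0,0,0],0.5],[[0,0,0],[0,0,0],0.5]]}}

```text
clock: 9.7
tcp_pos: [537.6, -171.5, 115.8]
ee_rot: [2.783, 1.457, 0.001]
ft_force: [0.1, -0.5, 0.8]
opening: 42.6
```

```bash
python3 mv.py 536.2 -171 113 -0.607
```

```text
t 9.70 tcp [ 537.6 -171.5  115.8] psi -0.606 q6 0.22 q1 -0.38 open 42.6 F [ 0.1 -0.5  0.8] tilt 0.053
turn z deg 0.03
after turn: [-0.4 -1.4  2.8]
now axes: [-0.4 -1.4  2.8]
```

>>> {"op": "play_rows", "data": {"series": [[[-0.0003,-0.001,0.0015],[0,0,0],0.5],[[0,0,0],[0,0,0],0.1],[[0,0,0],[0,0,0],0.1],[[0,0,0],[0,0,0],0.1],[[0,0,0],[0,0,0],0.1],[[0,0,0],[0,0,0],0.1]], "squeeze": 50}}

```text
clock: 10.3
tcp_pos: [536.3, -171.0, 114.7]
ee_rot: [2.783, 1.455, 0.001]
ft_force: [-1.3, 0.5, 6.5]
opening: 23.2
```

```bash
python3 mv.py 536.2 -171 113 -0.607;python3 snap.py g 310,280,100,110 360,180,120,120; python3 -c "
from rig import state;print(state()['moment'])"
```

```text
t 10.30 tcp [ 536.3 -171.   114.7] psi -0.607 q6 0.22 q1 -0.38 open 23.2 F [-1.3  0.5  6.5] tilt 0.072
turn z deg -0.01
after turn: [-0.  -0.1  1.7]
now axes: [-0.  -0.1  1.7]
[ 0.1806282   0.21706653 -0.02662072]
```

View pics/c_g.png

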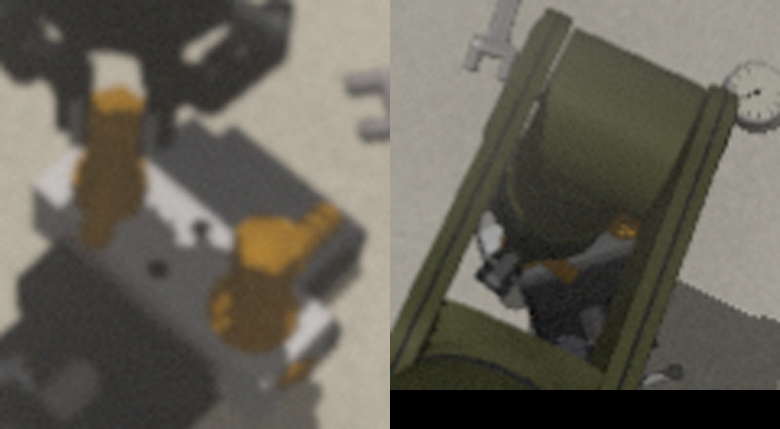

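>>> {"op": "play_rows", "data": {"series": [[[0,0,0],[0,0,3],0.1],[[0,0,0],[0,0,6],0.1],[[0,0,0],[0,0,6],0.1],[[0,0,0],[0,0,6],0.1],[[0,0,0],[0,0,6],0.1],[[0,0,0.0002],[0,0,6],0.1],[[0,0,0],[0,0,6],0.1]]}}

```text
clock: 11.1
tcp_pos: [536.1, -171.3, 114.6]
ee_rot: [3.11, 0.437, 0.001]
ft_force: [-1.9, -0.3, 7.3]
opening: 22.7
```

```bash
python3 mv.py 536.2 -171 113 -0.607; python3 -c "
from rig import state;print(state()['moment'])"
```

```text
t 11.10 tcp [ 536.1 -171.3  114.6] psi -1.292 q6 0.91 q1 -0.38 open 22.7 F [-1.9 -0.3  7.3] tilt 0.071
turn z deg -39.24
after turn: [ 0.3 -0.1  1.6]
now axes: [ 0.2 -0.3  1.6]
[-0.07670859  0.41091951  0.05848817]
```

>>> {"op": "play_rows", "data": {"series": [[[0,0,0],[0,0,6.3],0.1],[[0,0,0],[0,0,6.3],0.1],[[0,0,0.0002],[0,0,6.3],0.1],[[0,0,0],[0,0,6.3],0.1],[[0,0,0],[0,0,6.3],0.1],[[0,0,0],[0,0,6.3],0.1]]}}

```text
clock: 11.7
tcp_pos: [535.5, -171.1, 114.4]
ee_rot: [3.084, -0.594, -0.0]
ft_force: [-2.5, 0.6, 7.4]
opening: 22.9
```

>>> {"op": "play_rows", "data": {"series": [[[0,0,0],[0,0,6.3],0.1],[[0,0,0.0002],[0,0,6.3],0.1],[[0,0,0],[0,0,6.3],0.1],[[0,0,0],[0,0,6.3],0.1],[[0,0,0],[0,0,6.3],0.1],[[0,0,0],[0,0,6.3],0.1],[[0,0,0],[0,0,0],0.1]]}}

```text
clock: 12.4
tcp_pos: [535.1, -170.8, 114.2]
ee_rot: [2.727, -1.559, -0.002]
ft_force: [-3.5, 0.9, 9.0]
opening: 22.7
```

```bash
python3 mv.py 536.2 -171 113 -0.607; python3 -c "
from rig import state;print(state()['moment'])"
```

```text
t 12.40 tcp [ 535.1 -170.8  114.2] psi -2.609 q6 2.23 q1 -0.38 open 22.7 F [-3.5  0.9  9. ] tilt 0.064
turn z deg 65.27
after turn: [-0.4 -1.   1.2]
now axes: [ 0.7 -0.8  1.2]
[0.22318891 0.79369289 0.04150206]
```

>>> {"op": "play_rows", "data": {"series": [[[0,0,0],[0,0,0],0.5],[[0,0,0],[0,0,0],0.5],[[0,0,0],[0,0,0],0.5],[[0,0,0],[0,0,0],0.5],[[0,0,-0.02],[0,0,0],0.5],[[0,0,-0.03],[0,0,0],0.5],[[0,0,-0.03],[0,0,-8.5],0.5],[[0,0,0],[0,0,-8.5],0.5]]}}

```text
clock: 13.2
tcp_pos: [538.9, -172.1, 197.5]
ee_rot: [2.932, -1.127, 0.013]
ft_force: [0.6, -0.3, 0.6]
opening: 43.0
```

```bash
python3 mv.py 535.9 -170.8 121 0.53;python3 snap.py i 310,280,100,110 360,180,120,120; python3 fs.py i 93.4 2.1
```

```text
t 13.20 tcp [ 538.9 -172.1  197.5] psi -2.305 q6 1.92 q1 -0.38 open 43.0 F [ 0.6 -0.3  0.6] tilt 0.492
turn z deg 17.59
after turn: [-2.7  2.  76.5]
now axes: [-3.7  1.3 76.5]
[ 534.687 -169.48     2.127] 23.7
[ 534.543 -169.717    2.116] 23.6
[ 534.753 -169.27     2.135] 23.8
fixed xy z 89.4 (np.float64(52.543758091216965), np.float64(2.0500000000000007))
fixed xy z 91.4 (np.float64(45.90538327563384), np.float64(2.1000000000000005))
fixed xy z 95.4 (np.float64(48.439078063275076), np.float64(2.150000000000001))
fixed xy z 97.4 (np.float64(57.36254101075566), np.float64(2.200000000000001))
```

View pics/o.png

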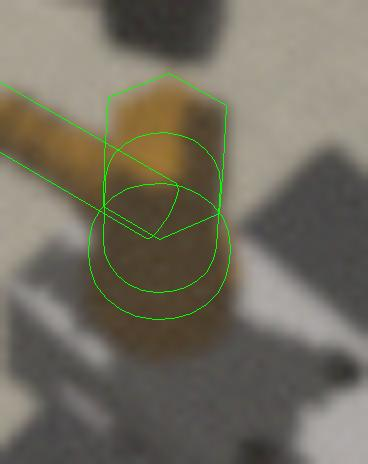

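>>> {"op": "play_rows", "data": {"series": [[[0,0,0],[0,0,-8.2],0.5],[[0,0,0],[0,0,-8.2],0.5],[[0,0,0],[0,0,-8.2],0.5],[[0,0,0],[0,0,-8.2],0.5],[[0,0,0],[0,0,-8.2],0.5],[[0,0,0],[0,0,-8.2],0.5],[[0,0,0],[0,0,-8.2],0.5],[[0,0,0],[0,0,-8.2],0.5]]}}

```text
clock: 14.1
tcp_pos: [535.1, -170.6, 191.9]
ee_rot: [-3.075, -0.634, 0.003]
ft_force: [-0.2, 0.6, -0.1]
opening: 42.8
```

>>> {"op": "play_rows", "data": {"series": [[[0,0,0],[0,0,-8.2],0.5],[[0,0,0],[0,0,-8.2],0.5],[[0,0,0],[0,0,-8.2],0.5],[[0,0,0],[0,0,-8.2],0.5],[[0,0,0],[0,0,-8.2],0.5],[[0,0,0],[0,0,-8.2],0.5],[[0,0,0],[0,0,-8.2],0.5],[[0,0,0],[0,0,-8.2],0.5]]}}

```text
clock: 14.9
tcp_pos: [535.1, -170.6, 191.9]
ee_rot: [-2.241, -2.199, 0.002]
ft_force: [0.2, 0.8, 0.5]
opening: 42.8
```

>>> {"op": "play_rows", "data": {"series": [[[0,0,0],[0,0,-8.2],0.5],[[0,0,0],[0,0,-8.2],0.5],[[0,0,0],[0,0,-8.2],0.5],[[0,0,0],[0,0,-7],0.5],[[0,0,0],[0,0,0],0.5],[[0,0,0],[0,0,0],0.5]]}}

```text
clock: 15.5
tcp_pos: [535.4, -170.7, 192.3]
ee_rot: [-1.567, -2.721, 0.0]
ft_force: [0.6, 0.3, 1.1]
opening: 42.5
```

```bash
python3 mv.py 535.9 -170.8 113 0.54
```

```text
t 15.50 tcp [ 535.4 -170.7  192.3] psi 0.526 q6 -0.91 q1 -0.38 open 42.5 F [0.6 0.3 1.1] tilt 0.103
turn z deg -0.81
after turn: [-0.3  0.4 79.3]
now axes: [-0.4  0.5 79.3]
```

>>> {"op": "play_rows", "data": {"series": [[[0,0,0.025],[0,0,-0.5],0.5],[[0,0,0.03],[0,0,0],0.5],[[0,0,0.018],[0,0,0],0.5],[[0,0,0.0055],[0,0,0],0.5],[[0,0,0],[0,0,0],0.5],[[0,0,0],[0,0,0],0.5],[[0,0,0],[0,0,0],0.5]]}}

```text
clock: 16.2
tcp_pos: [537.0, -171.4, 115.9]
ee_rot: [1.549, 2.73, 0.0]
ft_force: [0.2, 0.7, -0.5]
opening: 42.5
```

```bash
python3 mv.py 535.9 -170.8 113 0.54
```

```text
t 16.20 tcp [ 537.  -171.4  115.9] psi 0.539 q6 -0.92 q1 -0.38 open 42.5 F [ 0.2  0.7 -0.5] tilt 0.144
turn z deg -0.07
after turn: [ 1.  -0.6  2.9]
now axes: [ 1.  -0.6  2.9]
```

>>> {"op": "play_rows", "data": {"series": [[[0,0,0],[0,0,0],0.1],[[0,0,0],[0,0,0],0.1],[[0,0,0],[0,0,0],0.1],[[0,0,0],[0,0,0],0.1],[[0,0,0],[0,0,0],0.1]], "squeeze": 60}}

```text
clock: 16.7
tcp_pos: [536.7, -171.3, 115.9]
ee_rot: [1.548, 2.731, 0.0]
ft_force: [-0.5, -0.1, 6.0]
opening: 22.6
```

```bash
python3 mv.py 535.9 -170.8 113 0.54;python3 snap.py j 310,280,100,110 360,180,120,120; python3 -c "
from rig import state;print(state()['moment'])"
```

```text
t 16.70 tcp [ 536.7 -171.3  115.9] psi 0.539 q6 -0.92 q1 -0.38 open 22.6 F [-0.5 -0.1  6. ] tilt 0.123
turn z deg -0.03
after turn: [ 0.8 -0.4  2.9]
now axes: [ 0.8 -0.4  2.9]
[ 0.00770668  0.16050222 -0.00889765]
```

View pics/c_j.png

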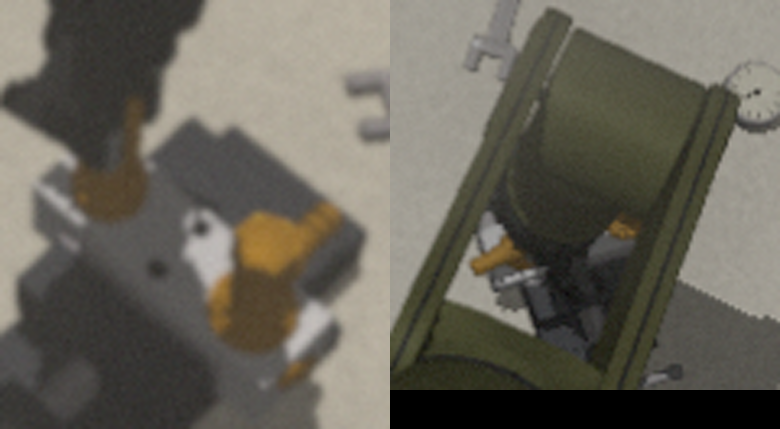

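>>> {"op": "play_rows", "data": {"series": [[[0,0,0],[0,0,6.3],0.1],[[0,0,0],[0,0,6.3],0.1],[[0,0,0.0002],[0,0,6.3],0.1],[[0,0,0],[0,0,6.3],0.1],[[0,0,0],[0,0,6.3],0.1],[[0,0,0],[0,0,6.3],0.1],[[0,0,0],[0,0,6.3],0.1],[[0,0,0.0002],[0,0,6.3],0.1]]}}

```text
clock: 17.6
tcp_pos: [535.8, -171.4, 115.6]
ee_rot: [2.568, 1.808, -0.001]
ft_force: [-3.0, -0.6, 9.5]
opening: 22.3
```

>>> {"op": "play_rows", "data": {"series": [[[0,0,0],[0,0,6.3],0.1],[[0,0,0],[0,0,6.3],0.1],[[0,0,0.0002],[0,0,6.3],0.1],[[0,0,0],[0,0,6.3],0.1],[[0,0,0],[0,0,6.3],0.1],[[0,0,0],[0,0,5],0.1],[[0,0,0],[0,0,0],0.1],[[0,0,0],[0,0,0],0.1]]}}

```text
clock: 18.4
tcp_pos: [535.4, -171.0, 115.4]
ee_rot: [3.004, 0.919, -0.001]
ft_force: [-2.7, -0.0, 8.8]
opening: 22.3
```

```bash
python3 mv.py 535.9 -170.8 113 -1.236;python3 snap.py k 310,280,100,110 360,180,120,120; python3 -c "
from rig import state;print(state()['moment'])"
```

```text
t 18.40 tcp [ 535.4 -171.   115.4] psi -0.977 q6 0.59 q1 -0.38 open 22.3 F [-2.7 -0.   8.8] tilt 0.041
turn z deg 14.85
after turn: [ 0.6 -0.1  2.4]
now axes: [0.6 0.1 2.4]
[0.07972504 0.71105329 0.10300962]
```

View pics/c_k.png

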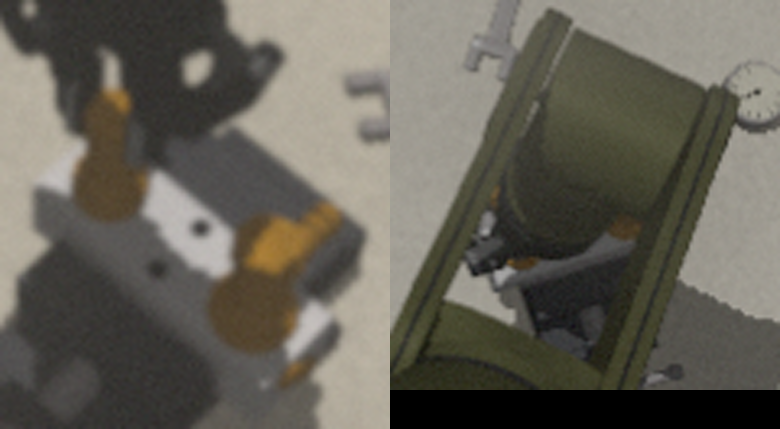

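>>> {"op": "play_rows", "data": {"series": [[[0,0,0],[0,0,5],0.1],[[0,0,0],[0,0,5],0.1],[[0,0,0],[0,0,4.8],0.1],[[0,0,0],[0,0,0],0.1],[[0,0,0],[0,0,0],0.1]]}}

```text
clock: 19.0
tcp_pos: [535.3, -170.9, 115.3]
ee_rot: [3.097, 0.525, -0.001]
ft_force: [-3.2, 1.2, 8.6]
opening: 22.2
```

```bash
python3 mv.py 535.9 -170.8 113 -1.236; python3 -c "
from rig import state;print(state()['moment'])"
```

```text
t 19.00 tcp [ 535.3 -170.9  115.3] psi -1.235 q6 0.85 q1 -0.38 open 22.2 F [-3.2  1.2  8.6] tilt 0.041
turn z deg 0.04
after turn: [0.6 0.1 2.3]
now axes: [0.6 0.1 2.3]
[0.14528431 0.72923243 0.10688578]
```

>>> {"op": "play_rows", "data": {"series": [[[0,0,0],[0,0,0],0.5],[[0,0,0],[0,0,0],0.5],[[0,0,0],[0,0,0],0.5],[[0,0,0],[0,0,0],0.5],[[0,0,-0.02],[0,0,0],0.5],[[0,0,-0.03],[0,0,0],0.5],[[0,0,-0.03],[0,0,0],0.5],[[0,0,0],[0,0,0],0.5]]}}

```text
clock: 19.8
tcp_pos: [539.0, -172.1, 198.3]
ee_rot: [3.093, 0.524, 0.012]
ft_force: [-0.4, -0.9, 0.5]
opening: 42.3
```

```bash
python3 snap.py l 310,280,100,110 360,180,120,120; python3 fs.py l 93 .335; cp pics/o.png pics/o_l.png
python3 - <<'E'
from fitb import *
ims["side"]=cv2.imread("pics/side_l.png")
print(go(("side",),wf,[565,-250,94,.33],True))
E
```

```text
[ 5.35766e+02 -1.70141e+02  4.27000e-01] 29.5
[ 5.35963e+02 -1.70174e+02  4.27000e-01] 29.4
[ 536.311 -170.447    1.225] 156.5
fixed xy z 89.0 (np.float64(40.07473781400677), np.float64(0.4849999999999997))
fixed xy z 91.0 (np.float64(34.62592354079423), np.float64(0.4849999999999997))
fixed xy z 95.0 (np.float64(39.45841468741641), np.float64(0.4349999999999998))
fixed xy z 97.0 (np.float64(51.44598981736213), np.float64(0.38499999999999984))
(array([ 5.65025981e+02, -2.49743826e+02,  9.51325327e+01,  3.28559206e-01]), np.float64(58.74572203634043))
```

View pics/c_l.png

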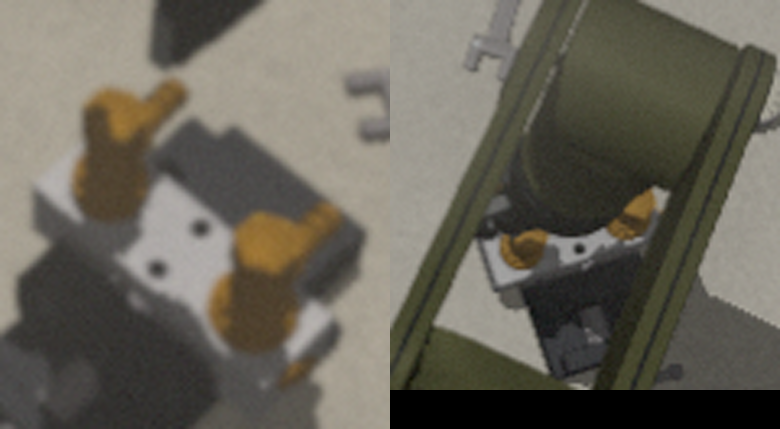

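View pics/o_l.png

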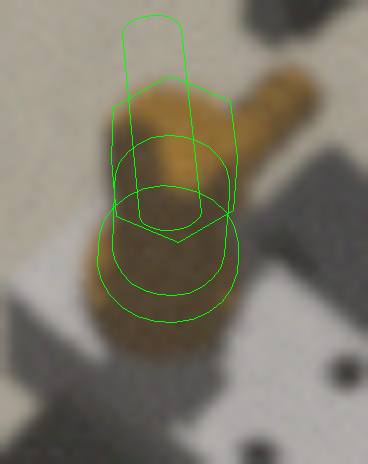

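>>> {"op": "play_rows", "data": {"series": [[[0.014,-0.04,-0.01],[0,0,0],0.5],[[0.014,-0.04,0],[0,0,0],0.5],[[0.014,-0.04,0],[0,0,0],0.5],[[0.014,-0.04,0],[0,0,0],0.5],[[0.014,-0.04,0],[0,0,0],0.5],[[0.014,-0.04,0],[0,0,0],0.5],[[0,0,0],[0,0,0],0.5]]}}

```text
clock: 20.6
tcp_pos: [534.9, 88.1, 202.4]
ee_rot: [-3.093, -0.532, 0.004]
ft_force: [0.6, 0.8, 0.1]
opening: 42.6
```

```bash
python3 snap.py m 318,290,100,100 380,205,80,80
python3 - <<'E'
from fitb import *
for n in ims: ims[n]=cv2.imread(f"pics/{n}_m.png")
wn=dict(side=(318,286,46,62),top=(385,230,28,36))
for ns in(("side","top"),("side",),("top",)):
    print("new",ns,go(ns,wn,[536,-171,93,.36],True))
    print("fit",ns,go(ns,wf,[565,-249,94,.33],True))
E
```

```text
new ('side', 'top') (array([ 5.35923119e+02, -1.70305115e+02,  9.26588803e+01,  4.13663293e-01]), np.float64(46.080323333779305))
fit ('side', 'top') (array([ 5.65739774e+02, -2.49253416e+02,  9.31717190e+01,  3.37292528e-01]), np.float64(75.32934911256048))
new ('side',) (array([ 5.36103697e+02, -1.69281812e+02,  9.02238545e+01,  4.33340361e-01]), np.float64(22.47344598398825))
fit ('side',) (array([ 5.64936148e+02, -2.49921898e+02,  9.54416383e+01,  3.29417972e-01]), np.float64(57.42940555497308))
new ('top',) (array([ 5.37866124e+02, -1.71370645e+02,  8.80328733e+01,  4.06644196e-01]), np.float64(9.216302275789818))
fit ('top',) (array([ 5.65986088e+02, -2.48236430e+02,  9.58569688e+01,  3.25031466e-01]), np.float64(12.765764361045038))
```

View pics/c_m.png

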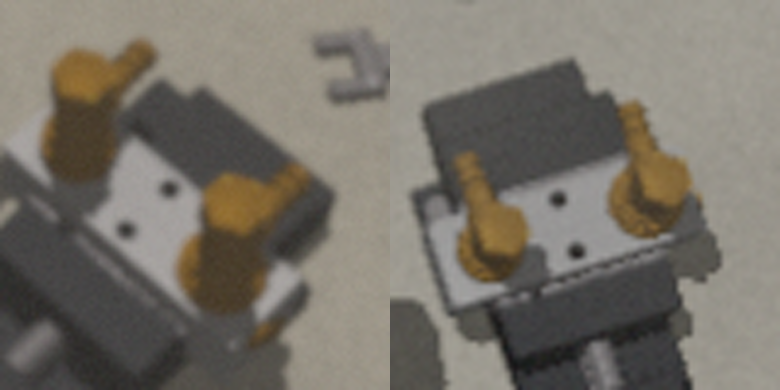

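Run:
```python
import cv2,numpy as np
from h import *
s=cv2.imread("pics/side_m.png");t=cv2.imread("pics/top_m.png")
def drawn(n,im,w,k,p):
    overlay(n,im,[p],w,k,"pics/o.png");return cv2.imread("pics/o.png")
A=[drawn("side",s,(325,290,40,50),6,[536,-170.3,92.7,a]) for a in(.34,.41)]+[drawn("side",s,(362,325,44,50),6,[565.5,-249.5,93.2,a]) for a in(.335,)]
B=[drawn("top",t,(388,230,30,36),8,[536,-170.3,92.7,a]) for a in(.34,.41)]+[drawn("top",t,(422,220,30,36),8,[565.5,-249.5,93.2,.335])]
f=lambda L:np.hstack([np.pad(x,((0,300-x.shape[0]),(0,264-x.shape[1]),(0,0))) for x in L])
cv2.imwrite("pics/cmp.png",np.vstack([f(A),f(B)]))
```

```text
(no output)
```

View pics/cmp.png

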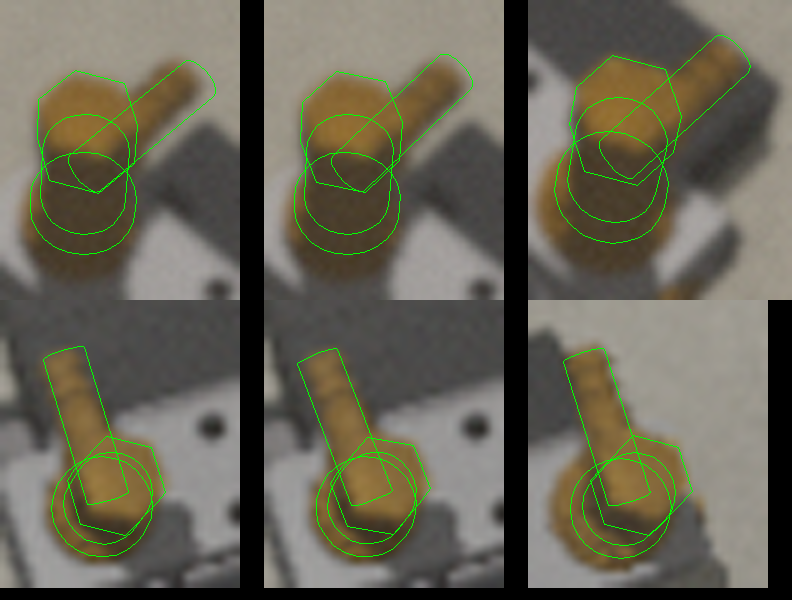

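```bash
python3 mv.py 535.9 -170.8 195 -1.16
```

```text
t 20.70 tcp [535.2  84.2 202.5] psi -1.233 q6 1.31 q1 0.08 open 43.0 F [ 0.2  0.2 -0.3] tilt 0.182
turn z deg -4.17
after turn: [-101.1  234.     7.5]
now axes: [-83.8 240.8   7.7]
```

>>> {"op": "play_rows", "data": {"series": [[[0,0,0],[0,0,-4.2],0.5],[[-0.017,0.039,0],[0,0,0],0.5],[[-0.017,0.039,0],[0,0,0],0.5],[[-0.017,0.039,0],[0,0,0],0.5],[[-0.017,0.039,0],[0,0,0],0.5],[[-0.017,0.039,0],[0,0,0],0.5],[[-0.016,0.038,0.005],[0,0,0],0.5],[[0,0,0],[0,0,0],0.5]]}}

```text
clock: 21.5
tcp_pos: [535.1, -177.3, 197.7]
ee_rot: [3.076, 0.626, -0.003]
ft_force: [-0.5, 0.2, 0.1]
opening: 42.8
```

>>> {"op": "play_rows", "data": {"series": [[[0,0,0],[0,0,0],0.5],[[0,0,0],[0,0,0],0.5]]}}

```text
clock: 21.7
tcp_pos: [535.3, -170.6, 198.5]
ee_rot: [-3.075, -0.635, 0.002]
ft_force: [-0.4, 0.3, 0.3]
opening: 42.7
```

```bash
python3 mv.py 535.9 -170.8 114 -1.16
```

```text
t 21.70 tcp [ 535.3 -170.6  198.5] psi -1.163 q6 0.78 q1 -0.38 open 42.7 F [-0.4  0.3  0.3] tilt 0.107
turn z deg -0.19
after turn: [ 0.5  0.4 84.5]
now axes: [ 0.6  0.5 84.5]
```

>>> {"op": "play_rows", "data": {"series": [[[0.0005,0,0.03],[0,0,0],0.5],[[0,0,0.03],[0,0,0],0.5],[[0,0,0.018],[0,0,0],0.5],[[0,0,0.006],[0,0,0],0.5],[[0,0,0],[0,0,0],0.5],[[0,0,0],[0,0,0],0.5],[[0,0,0],[0,0,0],0.1],[[0,0,0],[0,0,0],0.1]], "squeeze": 80}}

```text
clock: 22.5
tcp_pos: [537.7, -170.5, 116.7]
ee_rot: [3.075, 0.637, 0.004]
ft_force: [-0.9, 0.1, 2.7]
opening: 21.3
```

>>> {"op": "play_rows", "data": {"series": [[[0,0,0],[0,0,0],0.1],[[0,0,0],[0,0,0],0.1],[[0,0,0],[0,0,0],0.1]]}}

```text
clock: 22.8
tcp_pos: [537.6, -170.6, 116.6]
ee_rot: [3.075, 0.637, 0.004]
ft_force: [0.1, 1.6, 6.1]
opening: 22.0
```

```bash
python3 mv.py 535.9 -170.8 114 -1.16;  python3 -c "
from rig import state;print(state()['moment'])"
```

```text
t 22.80 tcp [ 537.6 -170.6  116.6] psi -1.162 q6 0.78 q1 -0.38 open 22.0 F [0.1 1.6 6.1] tilt 0.154
turn z deg -0.14
after turn: [-1.6 -0.4  2.6]
now axes: [-1.7 -0.4  2.6]
[0.32309627 0.08261066 0.03292483]
```

>>> {"op": "play_rows", "data": {"series": [[[0,0,0],[0,0,2],0.1],[[0,0,0],[0,0,2],0.1],[[0,0,0],[0,0,1],0.1],[[0,0,0],[0,0,0],0.1],[[0,0,0],[0,0,0],0.1]]}}

```text
clock: 23.3
tcp_pos: [537.6, -170.6, 116.6]
ee_rot: [3.1, 0.503, 0.004]
ft_force: [0.1, 1.0, 6.3]
opening: 22.0
```

```bash
python3 mv.py 535.9 -170.8 114 -1.16;  python3 -c "
from rig import state;print(state()['moment'])"
```

```text
t 23.30 tcp [ 537.6 -170.6  116.6] psi -1.249 q6 0.87 q1 -0.38 open 22.0 F [0.1 1.  6.3] tilt 0.156
turn z deg -5.12
after turn: [-1.6 -0.5  2.6]
now axes: [-1.7 -0.4  2.6]
[0.25174551 0.12113288 0.14812596]
```

>>> {"op": "play_rows", "data": {"series": [[[0,0,0],[0,0,0],0.5],[[0,0,0],[0,0,0],0.5],[[0,0,0],[0,0,0],0.5],[[0,0,0],[0,0,0],0.5],[[0,0,-0.02],[0,0,0],0.5],[[0,0,-0.03],[0,0,0],0.5],[[0,0,-0.03],[0,0,0],0.5],[[0,0,0],[0,0,0],0.5]]}}

```text
clock: 24.1
tcp_pos: [539.6, -171.6, 199.3]
ee_rot: [3.097, 0.502, 0.012]
ft_force: [0.3, -0.6, 0.7]
opening: 42.9
```

>>> {"op": "play_rows", "data": {"series": [[[0.014,-0.04,0],[0,0,0],0.5],[[0.014,-0.04,0],[0,0,0],0.5],[[0.014,-0.04,0],[0,0,0],0.5],[[0.014,-0.04,0],[0,0,0],0.5],[[0.014,-0.04,0],[0,0,0],0.5],[[0.014,-0.04,0],[0,0,0],0.5],[[0,0,0],[0,0,0],0.5]]}}

```text
clock: 24.8
tcp_pos: [539.9, 88.7, 194.3]
ee_rot: [-3.097, -0.51, 0.001]
ft_force: [-0.9, -0.7, 0.4]
opening: 42.4
```

```bash
python3 snap.py n 318,290,100,100 380,205,80,80
python3 - <<'E'
from fitb import *
for n in ims: ims[n]=cv2.imread(f"pics/{n}_n.png")
wn=dict(side=(318,286,46,62),top=(385,230,28,36))
for ns in(("side","top"),("side",),("top",)):
    print("new",ns,go(ns,wn,[536,-171,93,.36],True))
    print("fit",ns,go(ns,wf,[565,-249,94,.33],True))
E
```

```text
new ('side', 'top') (array([ 5.35919563e+02, -1.70271150e+02,  9.28422720e+01,  3.91626085e-01]), np.float64(46.173784217198744))
fit ('side', 'top') (array([ 5.65592670e+02, -2.49185489e+02,  9.37906522e+01,  3.32648426e-01]), np.float64(75.78520827862421))
new ('side',) (array([ 5.36120582e+02, -1.69245595e+02,  9.03649165e+01,  4.11673223e-01]), np.float64(23.323344230245638))
fit ('side',) (array([ 5.65001410e+02, -2.49903510e+02,  9.51572553e+01,  3.36938337e-01]), np.float64(57.9037113288627))
new ('top',) (array([ 5.37348465e+02, -1.71105247e+02,  9.05467823e+01,  3.87478155e-01]), np.float64(10.446514055884023))
fit ('top',) (array([ 5.66027059e+02, -2.48217342e+02,  9.58904547e+01,  3.28163224e-01]), np.float64(12.89553286449085))
```

View pics/c_n.png

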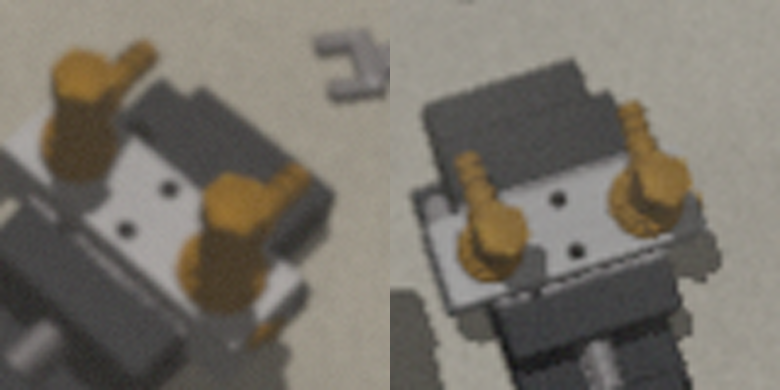

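```bash
python3 mv.py 535.5 -170.8 195 -1.18
```

```text
t 24.90 tcp [540.   84.7 194.3] psi -1.247 q6 1.33 q1 0.08 open 43.0 F [-0.8 -0.  -0.2] tilt 0.087
turn z deg -3.82
after turn: [-101.5  234.5   -0.7]
now axes: [-85.6 240.7  -0.5]
```

>>> {"op": "play_rows", "data": {"series": [[[0,0,0],[0,0,-3.8],0.5],[[-0.017,0.039,0],[0,0,0],0.5],[[-0.017,0.039,0],[0,0,0],0.5],[[-0.017,0.039,0],[0,0,0],0.5],[[-0.017,0.039,0],[0,0,0],0.5],[[-0.017,0.039,0],[0,0,0],0.5],[[-0.0165,0.0385,0],[0,0,0],0.5],[[0,0,0],[0,0,0],0.5]]}}

```text
clock: 25.7
tcp_pos: [534.3, -177.7, 194.7]
ee_rot: [3.082, 0.593, -0.001]
ft_force: [-0.0, 0.4, -0.9]
opening: 42.7
```

>>> {"op": "play_rows", "data": {"series": [[[0,0,0],[0,0,0],0.5],[[0,0,0],[0,0,0],0.5]]}}

```text
clock: 25.9
tcp_pos: [534.0, -170.8, 194.7]
ee_rot: [-3.082, -0.603, 0.001]
ft_force: [-0.1, 0.7, -0.7]
opening: 42.6
```

```bash
python3 mv.py 535.5 -170.8 114 -1.18
```

```text
t 25.90 tcp [ 534.  -170.8  194.7] psi -1.184 q6 0.80 q1 -0.39 open 42.6 F [-0.1  0.7 -0.7] tilt 0.081
turn z deg -0.25
after turn: [ 1.3  0.6 80.7]
now axes: [ 1.4  0.7 80.7]
```

>>> {"op": "play_rows", "data": {"series": [[[0,0,0.03],[0,0,0],0.5],[[0,0,0.03],[0,0,0],0.5],[[0,0,0.015],[0,0,0],0.5],[[0,0,0.005],[0,0,0],0.5],[[0,0,0],[0,0,0],0.5],[[0,0,0],[0,0,0],0.5],[[0,0,0],[0,0,0],0.1],[[0,0,0],[0,0,0],0.1]], "squeeze": 100}}

```text
clock: 26.7
tcp_pos: [535.9, -170.8, 116.7]
ee_rot: [3.082, 0.605, 0.004]
ft_force: [-1.1, 0.3, 3.2]
opening: 21.2
```

>>> {"op": "play_rows", "data": {"series": [[[0,0,0],[0,0,0],0.1],[[0,0,0],[0,0,0],0.1],[[0,0,0],[0,0,0],0.1]]}}

```text
clock: 27.0
tcp_pos: [535.8, -170.9, 116.6]
ee_rot: [3.082, 0.605, 0.004]
ft_force: [-0.4, 1.0, 7.1]
opening: 21.4
```

>>> {"op": "play_rows", "data": {"series": [[[0,0,0],[0,0,2],0.1],[[0,0,0],[0,0,2],0.1],[[0,0,0],[0,0,2],0.1],[[0,0,0],[0,0,1],0.1],[[0,0,0],[0,0,0],0.1],[[0,0,0],[0,0,0],0.1]]}}

```text
clock: 27.6
tcp_pos: [535.7, -170.8, 116.6]
ee_rot: [3.113, 0.416, 0.004]
ft_force: [-0.2, 1.3, 5.8]
opening: 21.2
```

```bash
python3 mv.py 535.9 -170.8 114 -1.3;  python3 -c "
from rig import state;print(state()['moment'])"
```

```text
t 27.60 tcp [ 535.7 -170.8  116.6] psi -1.305 q6 0.92 q1 -0.38 open 21.2 F [-0.2  1.3  5.8] tilt 0.146
turn z deg -0.30
after turn: [0.2 0.  2.6]
now axes: [0.1 0.  2.6]
[0.27332385 0.10974244 0.11730225]
```

>>> {"op": "play_rows", "data": {"series": [[[0,0,0],[0,0,0],0.5],[[0,0,0],[0,0,0],0.5],[[0,0,0],[0,0,0],0.5],[[0,0,0],[0,0,0],0.5],[[0,0,-0.02],[0,0,0],0.5],[[0,0,-0.03],[0,0,0],0.5],[[0,0,-0.03],[0,0,0],0.5],[[0,0,0],[0,0,0],0.5]]}}

```text
clock: 28.4
tcp_pos: [537.8, -171.9, 199.3]
ee_rot: [3.11, 0.415, 0.012]
ft_force: [0.7, 0.1, 0.4]
opening: 42.8
```

>>> {"op": "play_rows", "data": {"series": [[[0.012,-0.04,0],[0,0,0],0.5],[[0.012,-0.04,0],[0,0,0],0.5],[[0.012,-0.04,0],[0,0,0],0.5],[[0.012,-0.04,0],[0,0,0],0.5],[[0.012,-0.04,0],[0,0,0],0.5],[[0.012,-0.04,0],[0,0,0],0.5],[[0,0,0],[0,0,0],0.5]]}}

```text
clock: 29.1
tcp_pos: [540.7, 84.5, 194.3]
ee_rot: [-3.111, -0.423, 0.001]
ft_force: [-0.1, 0.7, 0.2]
opening: 42.9
```

```bash
python3 snap.py p 318,290,100,100 380,205,80,80
python3 - <<'E'
from fitb import *
for n in ims: ims[n]=cv2.imread(f"pics/{n}_p.png")
wn=dict(side=(318,286,46,62),top=(385,230,28,36))
for ns in(("side","top"),("side",),("top",)):
    print("new",ns,go(ns,wn,[536,-171,93,.36],True))
    print("fit",ns,go(ns,wf,[565,-249,94,.33],True))
E
```

```text
new ('side', 'top') (array([ 5.35914805e+02, -1.70252784e+02,  9.29379674e+01,  3.32827999e-01]), np.float64(44.78931792879641))
fit ('side', 'top') (array([ 5.65536492e+02, -2.49163759e+02,  9.34794177e+01,  3.35954583e-01]), np.float64(74.96206757308502))
new ('side',) (array([ 5.36074173e+02, -1.69284193e+02,  9.03311317e+01,  3.49812376e-01]), np.float64(22.495397922101088))
fit ('side',) (array([ 5.64950372e+02, -2.49898951e+02,  9.50552224e+01,  3.27812254e-01]), np.float64(57.7760206177639))
new ('top',) (array([ 5.37703545e+02, -1.71335925e+02,  8.69681590e+01,  3.10986591e-01]), np.float64(9.54048047180178))
fit ('top',) (array([ 5.66048660e+02, -2.48252367e+02,  9.57755859e+01,  3.23809187e-01]), np.float64(12.147683236578695))
```

View pics/c_p.png

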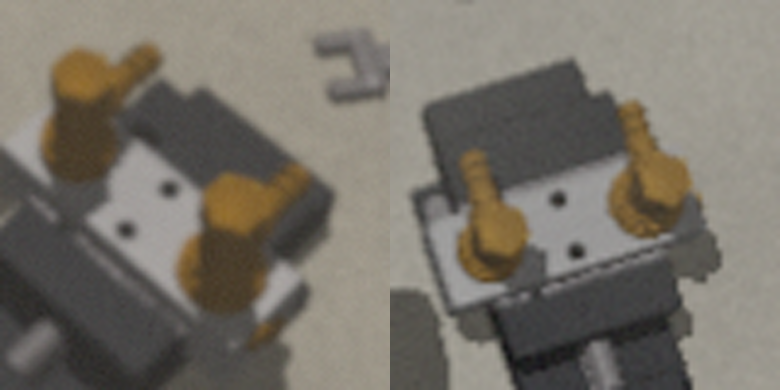

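View pics/top_p.png

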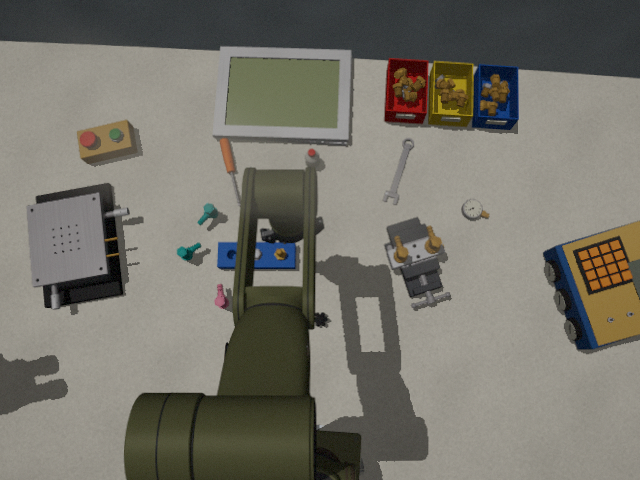

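```bash
python3 -c "
from rig import *
print(state()['clock'],state()['dq'].round(3));print(sign_off())"
```

```text
29.2 [-0.039 -0.006  0.002 -0.01   0.004 -0.002]
the job is handed in; nothing more can be done
None
```

The brass elbow is in the free port, wound in clockwise, and its barb points the same way as the fitted one. I handed the job in at 29.2 s with the gripper clear of everything.

- **Sequence:** I picked the elbow off the blue board, started it in the port and let go. It dropped, and the barb turned about 14° clockwise as it found the thread. I then wound it in with four fresh grips on the crown. The last two were small corrections, because the pads give a few degrees under load and the first pass stopped about 4° short.
- **Barb direction:** fitted from both cameras, it is at 0.333 rad against 0.336 rad for the fitted elbow. Taken singly, the cameras differed by about 0.02 rad in opposite directions: side 0.350 against 0.328, top 0.311 against 0.324.
- **Tightness:** this is inferred, not read directly. The elbow turned about 3.77 rad after the drop, so even with the full 22° of idle the thread is at least about 3.39 rad (tight starts at 3.2). The wrist moment in the last two grips was 0.12–0.15 N m, roughly as expected, though the 0.12 is a bit low.
- **Standing and surroundings:** it stands upright with its midpoint near z = 93 mm. The single-camera height fits were less certain, at 87 to 90 mm. In the last top picture everything it shows is where it was. The arm hid most of the plug and part of the screwdriver, so those are only partly checked. Readings after each move showed at most 10 N at the wrist.

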